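# Stack the spectacle cases squarely in the stacking stand

## Robot

A 6-joint arm with a two-finger parallel gripper is mounted at the origin on the work surface. World frame = base frame: x ahead of the robot, y to its left, z up, the work surface at z = 0. Lengths are in m, angles in rad, forces in N, time in s.
With the tool pointing down it reaches from about 0.325 to 1 m from the base axis. Payload 5.1 kg.
Tool frame: the origin (TCP) lies between the finger pads; the fingertips stand 17 mm ahead of it and the grasp point (between the pads) lies 2 mm behind it; z points along the fingers, y is the direction in which the jaws open and shut (so a half turn about z gives the same grasp; the last joint's range is limited). The gripper opens to 85 mm and grips with 20 to 120 N. Pads are 22 mm wide; open, the fingers measure 114 mm over their backs; the gripper's body (76 mm by 85 mm) begins 54 mm behind the grasp point. The pads swing forward as they close: fully open they stand 13 mm farther back than shut.
Start: joints at [-1.319, 0.124, 1.65, -0, 1.367, -0.083], TCP at [0.214, -0.614, 0.248] pointing down, gripper open.
Joint ranges: [-2.61, 2.61], [-1.02, 2.33], [0.03, 2.71], [-1.35, 4.49], [0.32, 2.68], [-2.91, 2.91]. Speed limits (rad/s): [2.57, 2.57, 3.14, 3.14, 3.14, 3.14].

## Interface

Orientations are given as a unit quaternion [x, y, z, w].
In Python, from station import read_state, optics, ctrl gives the robot as it stands.
- The arm moves only by the tool carry_out, never from a script. Its argument "rows" is a list of rows, each a list of 6 numbers: the shift along the tool's x, y, z in m, then the turn, a rotation vector about the tool's x, y, z in rad. In form: [[x, y, z, ax, ay, az], ...]. A call has 1 to 8 rows; each row shifts and turns the commanded pose from where the row before left it, along the tool's axes as they then stand; what a row does not reach is not made up. A row lasts 1/12 s, in which the tool goes at most 41.7 mm and 7.16 degrees, less where a joint would pass 70% of its speed; a pose out of reach is approached as far as the arm can. A call is refused whole if a number of a shift passes 0.0417 or a number of a turn 0.125, either way. A call with a gripper value outside its range is refused whole. "jaw" is the opening, from 0 (shut) to 1 (fully open), set as the call begins (left out, the last holds). The fingers move at their own pace and stop on an object; "force" is the grip in N (left out, the last holds). Time passes only in rows, so rows that do not move let the fingers close. It gives the time, the measured TCP pose, the force and the opening at its end, in the units of the state.
- read_state(): the state, without advancing time (a new reading comes with each control period).
- optics.camera(name): name is "scene" or "side" or "wrist"; returns a dict with "color" (400x640x3 uint8, red, green, blue), "intrinsics" (3x3 intrinsics, pixels), "R" (3x3) and "t" (3): a world point X has camera coordinates R X + t; the wrist camera has in their place "tool_from_camera" (4x4, takes a point from camera to tool coordinates, whose origin is the TCP and whose axes are the flange's). Camera axes: x right, y down, z forward; pixel columns grow to the right and rows downward; lengths in m; the calibration is good to about 2 mm. A picture is of the moment at which its call begins: read the wrist's pose just before it. There is no depth.
- ctrl.close_job(): hands the job in, once; it reports no verdict.
The state is a dict: "clock": time; "joint_positions": joint angles; "qd": joint speeds; "effort": joint torques, N m; "position": TCP position; "orientation": TCP orientation; "ft_force": force on the tool from outside, world axes, zero at the start; "torque": the same for the moment, N m; "grip_width": opening from 0.0 (shut) to 1.0 (fully open).
Only numpy, scipy, OpenCV 4.12 (cv2) and the standard library are available. Lean on these libraries where they do the work, as an engineer would, in place of code of your own. Each camera call takes 0.05 s, during which the arm holds its last target.

## Task

Stack the three large flat spectacle cases into one square pile in the steel stacking stand: the one already there underneath, the one on the table and the one standing in the sorter laid flat on top of it in either order. Every case must lie flat and be pushed right up against the stand's two side stops and its end stop, so that the pile's edges are flush. Leave the small case and the other things on the table where they are.

Things in the scene. Friction and masses are not known exactly. Their poses are not given: they have to be found in the camera images.
- stand: Steel stacking stand, fixed. Plate 6 mm thick (x -112 to +93, y -44 to +60 mm in its frame) with three upright stops reaching 84 mm above the table: two side stops along -y, one end stop at +x; the other long side and end are open. Origin at table height under the centre of a pile that touches all stops: a case that is home has its centre at x = 0, y = 0, its length along x. z up.
- side_stops (a point): Point midway between the stand's two side stops, on the plane of their inner faces (y = -30 mm in the stand's frame), 84 mm above the table, level with their tops. Each stop is 20 mm wide, 6 mm thick, centred 62 mm to either side of this point along the stand's x: 104 mm open between them, room for a finger.
- end_stop (a point): Middle of the top edge of the end stop's inner face (x = +80 mm, y = 0 in the stand's frame, 84 mm above the table). The stop is 30 mm wide and 6 mm thick.
- case_low: Black flat hard spectacle case, 160 x 60 x 24 mm, rigid and closed, about 0.1 kg. It lies flat on the plate of the stand, short of the stops by 5 to 15 mm and a little askew. Origin at its centre; x along its 160 mm length, y along its 60 mm width, z through its thickness.
- case_flat: A second case just like case_low, lying flat on the open table between the stand and the sorter. Origin at its centre; x along its length, y along its width, z through its thickness.
- case_rack: A third case of the same size, standing on its long edge in one of the sorter's two slots (either), its upper edge 66 mm above the table. Origin at its centre; x along its 160 mm length, y through its 24 mm thickness, z along its 60 mm width (up while it stands in the slot). Let go while it leans more than about 22 degrees from upright it falls flat.
- sorter: White desk sorter, fixed: base 180 x 122 mm, 6 mm thick, with two parallel slots along its x axis, 28 mm wide, centred at y = -36 and +36 mm, between walls 5 mm thick and 34 mm high above the table, open at both ends and on top. Origin at the table top under its centre.
- small_case: a smaller black hard case, 110 long x 40 x 22 mm, standing on its long edge in the other slot of the sorter, top 46 mm above the table; stays where it is. Origin at its centre, x along its length
- spray_can: white spray can, 66 mm across, 190 mm tall, standing at the back of the table; origin under its centre
- stapler: black desk stapler, about 150 x 36 x 43 mm, lying between robot and cases; origin under its centre, x along its length
- spectacles: a pair of spectacles lying folded, about 45 x 130 x 8 mm; origin under its centre, y along its long side
- tape_roll: roll of clear tape lying flat, 68 mm across, 24 mm high; origin under its centre
- gel_bottle: small clear bottle, 48 mm across, 120 mm tall, standing; origin under its centre
There are look-alikes about, which are no part of the job. What is shaped like the case_rack but red is not meant.

How it is judged:
At the end, for the whole second after the job is handed in: The three large cases lie flat (0.04 rad) in one pile on the stand's plate, case_low lowest, the others above in either order, each centre within 2 mm of the place touching all three stops (stand x and y), length parallel to the stand's within 0.03 rad, released, at rest (x of case_low in the frame of stand between -0.002 and 0.002 m and y of case_low in the frame of stand between -0.002 and 0.002 m and angle between the x axis of each of case_low, case_flat, case_rack and the x axis of stand, either way round below 0.03 rad and angle between the z axis of each of case_low, case_flat and the z axis of stand, either way round below 0.04 rad and linear speed of each of case_low, case_flat, case_rack below 0.02 m/s and x of case_flat in the frame of stand between -0.002 and 0.002 m and y of case_flat in the frame of stand between -0.002 and 0.002 m and x of case_rack in the frame of stand between -0.002 and 0.002 m and y of case_rack in the frame of stand between -0.002 and 0.002 m and angle between the y axis of case_rack and the z axis of stand, either way round below 0.04 rad and height (world z) of case_low between 0.014 and 0.022 m and ((height (world z) of case_flat between 0.038 and 0.046 m and height (world z) of case_rack between 0.062 and 0.07 m) or (height (world z) of case_flat between 0.062 and 0.07 m and height (world z) of case_rack between 0.038 and 0.046 m))).
It fails at once if the small case, spray can, stapler, spectacles, tape roll or gel bottle is shifted by more than 25 mm (distance of any of small_case, spray_can, stapler, spectacles, tape_roll, gel_bottle from where it was at the start of the episode above 0.025 m).
It also fails if it takes over 72 s, if anything falls off the work surface, if the arm or the gripper's body presses on something with over 40 N, if the wrist force passes 120 N, or if a joint passes its speed limit or range.

## Working session

There is one attempt and no reset: what is moved stays moved. The work goes in short steps, Python scripts to look and compute and a tool call to move; the robot and the scene stay as the last step left them, time stands still between calls to the robot, and variables do not carry over. Pictures are saved under pics/ and viewed, and the job is handed in when it is done.

Besides the shell and the picture viewer there is one more tool, called after "Call:" by a JSON object that holds its "op" and its "data", one argument or row to a line. carry_out: Moves the arm, as the interface text tells. Its arguments: {"type":"object","properties":{"rows":{"type":"array"},"jaw":{"type":"number"},"force":{"type":"number"}},"required":["rows"]}

```bash
mkdir -p pics; ls; python3 - <<'E'
from station import read_state, optics, ctrl
import cv2,pickle
s=read_state();print(s)
for n in ["scene","side","wrist"]:
    d=optics.camera(n);pickle.dump(d,open(f"pics/{n}0.pkl","wb"))
    cv2.imwrite(f"pics/{n}0.png",d["color"][:,:,::-1])
    print(n,{k:v for k,v in d.items() if k!="color"})
E
```

```text
pics
{'clock': 0.0, 'joint_positions': array([-1.31858661e+00,  1.24520781e-01,  1.65166035e+00, -3.52725457e-05,
        1.36747167e+00, -8.25548378e-02]), 'qd': array([-0.00040191,  0.00093372,  0.00152712,  0.00040086,  0.00127763,
        0.00119429]), 'effort': array([-1.45078269e-03, -4.23613358e+01, -3.65453625e+01, -1.70369481e-04,
        7.12038396e-03,  2.09702058e-06]), 'position': array([ 0.21340629, -0.6133729 ,  0.24705089]), 'orientation': array([ 9.86023142e-01,  1.66605227e-01, -1.04481192e-04, -1.02490936e-03]), 'ft_force': array([-0.24235242,  0.95920333, -0.36293085]), 'torque': array([-0.04223628,  0.0005954 ,  0.02412298]), 'grip_width': 0.9927393026590268}
scene {'intrinsics': array([[440.67196118,   0.        , 317.75511872],
       [  0.        , 440.67196118, 194.12986045],
       [  0.        ,   0.        ,   1.        ]]), 'R': array([[ 0.26055971,  0.96526239,  0.01942071],
       [ 0.69290569, -0.17295739, -0.69997674],
       [-0.67230227,  0.19584246, -0.71390153]]), 't': array([-0.1465898 , -0.24879516,  1.47851565])}
side {'intrinsics': array([[400
[... 182 characters left out ...]
  0.00367983],
       [-0.43356024,  0.44985361, -0.78080552],
       [ 0.53758751, -0.56627773, -0.62476332]]), 't': array([0.36003889, 0.27671049, 0.96988558])}
wrist {'intrinsics': array([[308.16532467,   0.        , 315.59461616],
       [  0.        , 308.16532467, 205.15688455],
       [  0.        ,   0.        ,   1.        ]]), 'tool_from_camera': array([[-8.38325641e-06, -9.44099219e-01, -3.29661439e-01,
         8.40178836e-02],
       [ 9.99999761e-01,  2.19835044e-04, -6.55003352e-04,
         3.64641717e-04],
       [ 6.90859291e-04, -3.29661366e-01,  9.44098992e-01,
        -1.24486843e-01],
       [ 0.00000000e+00,  0.00000000e+00,  0.00000000e+00,
         1.00000000e+00]])}
```

View pics/scene0.png

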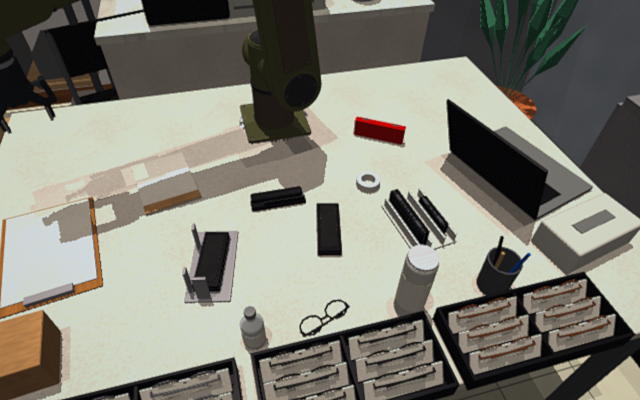

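View pics/side0.png

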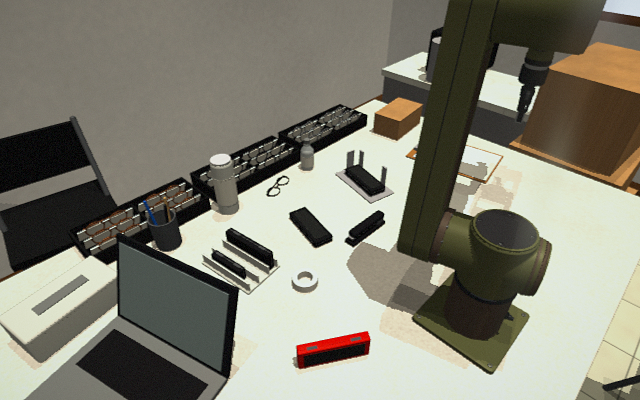

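View pics/wrist0.png

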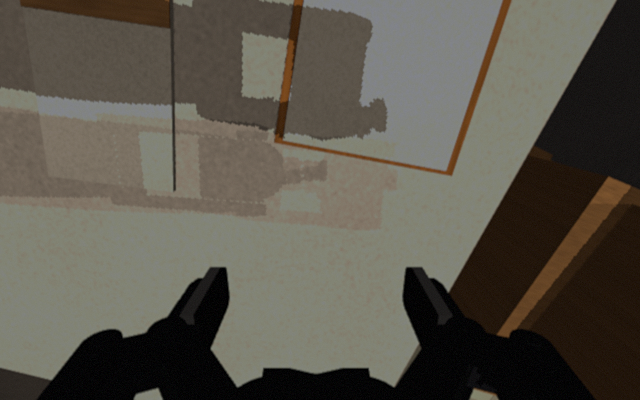

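```bash
python3 - <<'E'
import cv2
a=cv2.imread("pics/scene0.png")
def crop(n,a,x0,y0,x1,y1,s):
    c=cv2.resize(a[y0:y1,x0:x1],None,fx=s,fy=s,interpolation=cv2.INTER_CUBIC)
    # brighten
    c=cv2.convertScaleAbs((255*(c/255.)**0.6))
    for x in range((x0//10+1)*10,x1,10):
        cv2.line(c,((x-x0)*s,0),((x-x0)*s,6 if x%50 else 14),(0,0,255),1)
    for y in range((y0//10+1)*10,y1,10):
        cv2.line(c,(0,(y-y0)*s),(6 if y%50 else 14,(y-y0)*s),(0,0,255),1)
    cv2.imwrite(n,c)
crop("pics/s_stand.png",a,170,215,260,310,6)
crop("pics/s_right.png",a,310,165,460,255,5)
E
```

```text
(no output)
```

View pics/s_stand.png

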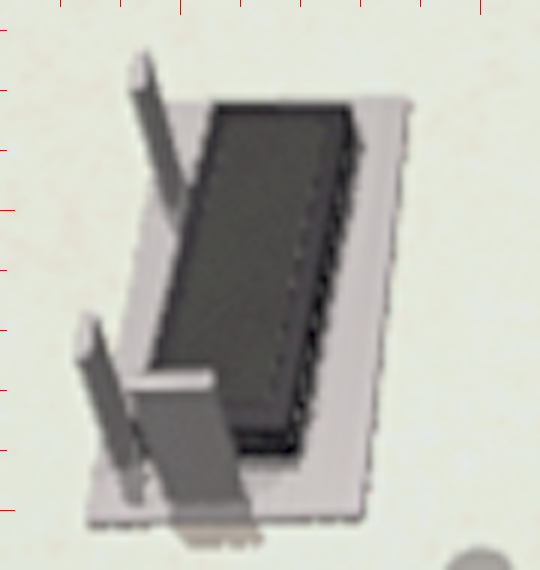

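View pics/s_right.png

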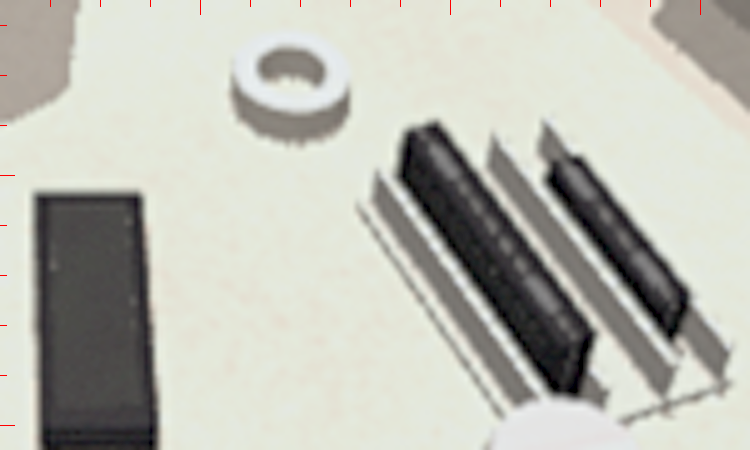

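```bash
cat > h.py <<'E'
import numpy as np,cv2,pickle
from scipy.optimize import least_squares
from scipy.spatial.transform import Rotation as Ro
def proj(d,X):
    X=np.atleast_2d(X);c=X@d["R"].T+d["t"];p=c@d["intrinsics"].T
    return p[:,:2]/p[:,2:]
def wristcam(d,s):
    T=np.eye(4);T[:3,:3]=Ro.from_quat(s["orientation"]).as_matrix();T[:3,3]=s["position"]
    M=np.linalg.inv(T@d["tool_from_camera"]);return dict(intrinsics=d["intrinsics"],R=M[:3,:3],t=M[:3,3],color=d["color"])
def ray(d,uv,z):
    # world point at height z
    C=-d["R"].T@d["t"];v=d["R"].T@np.linalg.solve(d["intrinsics"],[uv[0],uv[1],1.]);k=(z-C[2])/v[2];return C+k*v
def place(q,P):
    c,s=np.cos(q[2]),np.sin(q[2]);P=np.array(P,float)
    return np.c_[q[0]+c*P[:,0]-s*P[:,1],q[1]+s*P[:,0]+c*P[:,1],P[:,2]]
def fit(obs,q0):
    """obs list of (cam,P(N,3) local mm,uv(N,2))"""
    def f(q): return np.concatenate([(proj(d,place(q,np.array(P)/1000.))-np.array(uv)).ravel() for d,P,uv in obs])
    r=least_squares(f,q0,loss='soft_l1');return r.x,f(r.x).reshape(-1,2).round(1)
def crop(n,a,x0,y0,x1,y1,s,g=0.6):
    c=cv2.resize(a[y0:y1,x0:x1],None,fx=s,fy=s,interpolation=cv2.INTER_CUBIC)
    c=cv2.convertScaleAbs((255*(c/255.)**g))
    for x in range((x0//10+1)*10,x1,10): cv2.line(c,((x-x0)*s,0),((x-x0)*s,6 if x%50 else 14),(0,0,255),1)
    for y in range((y0//10+1)*10,y1,10): cv2.line(c,(0,(y-y0)*s),(6 if y%50 else 14,(y-y0)*s),(0,0,255),1)
    cv2.imwrite(n,c)
E
python3 - <<'E'
from h import *
d=pickle.load(open("pics/scene0.pkl","rb"))
A=lambda uv,x0,y0,s:[(x0+u/s,y0+v/s) for u,v in uv]
print("stand",fit([(d,[(93,60,6),(93,-44,6),(-112,60,6),(80,-15,84),(80,15,84)],A([(362,520),(88,522),(412,97),(128,388),(214,384)],170,215,6))],[.5,-.2,0]))
print("low",fit([(d,[(-80,-30,30),(-80,30,30),(80,30,30)],A([(213,103),(350,103),(290,433)],170,215,6))],[.5,-.2,0]))
print("flat",fit([(d,[(-80,-30,24),(-80,30,24),(80,30,24),(80,-30,24)],A([(35,195),(140,195),(157,430),(42,430)],310,165,5))],[.5,0.1,0]))
print("rack",fit([(d,[(-80,-12,66),(-80,12,66),(80,12,66),(80,-12,66)],A([(408,130),(437,122),(592,335),(570,362)],310,165,5))],[.5,0.3,0.4]))
for n,uv,z in [("tape",(368,181),.024),("sprayTop",(422,258),.19),("gel",(250,310),.12),("stapler",(278,196),.04),("specs",(325,318),.005)]:
    print(n,ray(d,uv,z).round(3))
E
python3 -c "
from h import *
a=cv2.imread('pics/side0.png')
crop('pics/d1.png',a,190,140,400,300,3)"
```

```text
stand (array([ 0.55367873, -0.26545   , -0.22402245]), array([[ 0.5,  0.5],
       [-0.8,  1.3],
       [ 0. ,  0.3],
       [ 0.1, -1.3],
       [ 0. , -0.9]]))
low (array([ 0.54366218, -0.25629782, -0.26972434]), array([[-0.7, -0.4],
       [ 0.6, -0. ],
       [ 0.1,  0.4]]))
flat (array([ 0.51204894,  0.04199155, -0.24263733]), array([[-0.7, -0.6],
       [ 0.7, -0.6],
       [ 0.9,  0.4],
       [-0.8,  0.5]]))
rack (array([0.54871821, 0.24278298, 0.12522372]), array([[-1.3,  0.5],
       [ 0.9, -0.2],
       [ 2.8,  0.9],
       [-1.3, -1.7]]))
tape [0.379 0.196 0.024]
sprayTop [0.768 0.151 0.19 ]
gel [ 0.755 -0.189  0.12 ]
stapler [ 0.391 -0.064  0.04 ]
specs [ 0.748 -0.034  0.005]
```

View pics/d1.png

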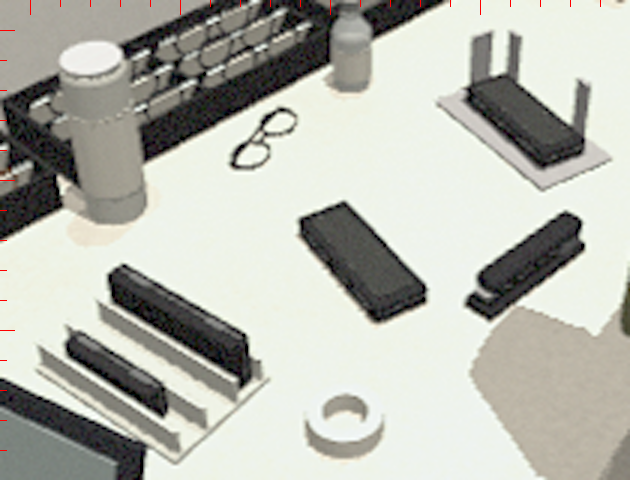

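```bash
cat >> h.py <<'E'
def plan(s,pos,yaw=None,R=None,n=None,vmax=.04,wmax=.118):
    """rows from state s to target pose (tool down with tool x at world yaw, or R)"""
    R0=Ro.from_quat(s["orientation"])
    if R is None:
        R=R0 if yaw is None else Ro.from_matrix(np.array([[np.cos(yaw),np.sin(yaw),0],[np.sin(yaw),-np.cos(yaw),0],[0,0,-1]]))
    rv=(R0.inv()*R).as_rotvec();D=np.array(pos)-s["position"]
    m=int(max(1,np.ceil(np.linalg.norm(D)/vmax),np.ceil(np.linalg.norm(rv)/wmax)));n=n or m
    print("n",n,"D",D.round(4),"rv",rv.round(4))
    Rc=R0
    for i in range(n):
        print([float(round(v,4)) for v in np.r_[Rc.inv().apply(D/n),rv/n]],end=",\n" if (i+1)%8 else "\n--\n")
        Rc=Rc*Ro.from_rotvec(rv/n)
    print()
E
python3 - <<'E'
from h import *;from station import read_state
plan(read_state(),[.54,-.26,.2],-.224)
E
```

```text
n 13 D [ 0.3266  0.3535 -0.0473] rv [-1.600e-03  3.000e-04  5.588e-01]
[0.0327, -0.0174, 0.0037, -0.0001, 0.0, 0.043],
[0.0319, -0.0188, 0.0037, -0.0001, 0.0, 0.043],
[0.031, -0.0202, 0.0037, -0.0001, 0.0, 0.043],
[0.0301, -0.0215, 0.0037, -0.0001, 0.0, 0.043],
[0.0292, -0.0228, 0.0037, -0.0001, 0.0, 0.043],
[0.0282, -0.024, 0.0037, -0.0001, 0.0, 0.043],
[0.0271, -0.0252, 0.0037, -0.0001, 0.0, 0.043],
[0.026, -0.0263, 0.0037, -0.0001, 0.0, 0.043]
--
[0.0249, -0.0274, 0.0037, -0.0001, 0.0, 0.043],
[0.0237, -0.0285, 0.0037, -0.0001, 0.0, 0.043],
[0.0224, -0.0295, 0.0037, -0.0001, 0.0, 0.043],
[0.0211, -0.0304, 0.0036, -0.0001, 0.0, 0.043],
[0.0198, -0.0313, 0.0036, -0.0001, 0.0, 0.043],
```

Call:
{"op": "carry_out", "data": {
  "rows": [
    [0.033, -0.017, 0.004, 0, 0, 0.043],
    [0.032, -0.019, 0.004, 0, 0, 0.043],
    [0.031, -0.02, 0.004, 0, 0, 0.043],
    [0.03, -0.0215, 0.004, 0, 0, 0.043],
    [0.029, -0.023, 0.004, 0, 0, 0.043],
    [0.028, -0.024, 0.004, 0, 0, 0.043],
    [0.027, -0.025, 0.004, 0, 0, 0.043],
    [0.026, -0.026, 0.004, 0, 0, 0.043]
  ]
}}

```text
clock: 0.82
position: [0.4151, -0.3953, 0.2159]
orientation: [1.0, -0.006, -0.0, -0.0]
ft_force: [0.2, -0.7, 0.3]
grip_width: 1.0
```

Call:
{"op": "carry_out", "data": {
  "rows": [
    [0.025, -0.027, 0.004, 0, 0, 0.043],
    [0.024, -0.0285, 0.004, 0, 0, 0.043],
    [0.022, -0.0295, 0.004, 0, 0, 0.043],
    [0.021, -0.03, 0.004, 0, 0, 0.043],
    [0.02, -0.031, 0.004, 0, 0, 0.043],
    [0, 0, 0, 0, 0, 0],
    [0, 0, 0, 0, 0, 0]
  ]
}}

```text
clock: 1.4
position: [0.5405, -0.2603, 0.1955]
orientation: [0.994, -0.11, -0.001, -0.0]
ft_force: [0.1, 0.3, -0.7]
grip_width: 0.996
```

```bash
cat > look.py <<'E'
import sys
from h import *;from station import read_state,optics
n=sys.argv[1];s=read_state();d=optics.camera("wrist")
c=wristcam(d,s);pickle.dump((c,s),open(f"pics/{n}.pkl","wb"))
print(s["clock"],s["position"].round(4),s["orientation"].round(4),s["ft_force"].round(1),s["grip_width"],"joints",s["joint_positions"].round(2))
crop(f"pics/{n}.png",np.ascontiguousarray(d["color"][:,:,::-1]),100,0,640-100,400,1,.6) if 0 else cv2.imwrite(f"pics/{n}.png",d["color"][:,:,::-1])
E
python3 look.py w1
```

```text
1.4 [ 0.5405 -0.2603  0.1955] [ 9.939e-01 -1.100e-01 -8.000e-04 -2.000e-04] [ 0.1  0.3 -0.7] 0.9958908673819402 joints [-0.54  0.05  1.82 -0.    1.27  1.25]
```

View pics/w1.png

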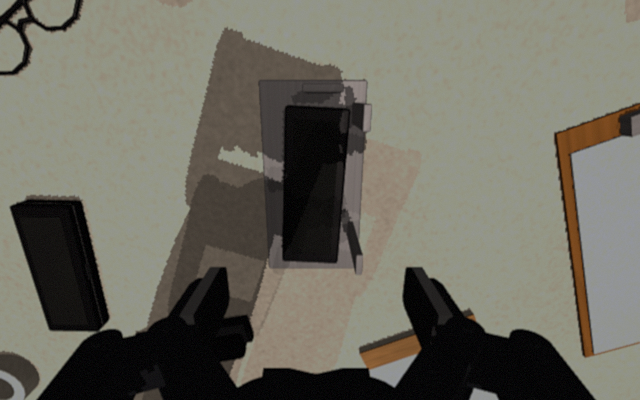

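```bash
python3 - <<'E'
from h import *
a=cv2.imread("pics/w1.png")
crop("pics/w1a.png",a,250,70,385,180,5,.45)
crop("pics/w1b.png",a,250,170,385,280,5,.45)
E
```

```text
(no output)
```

View pics/w1a.png

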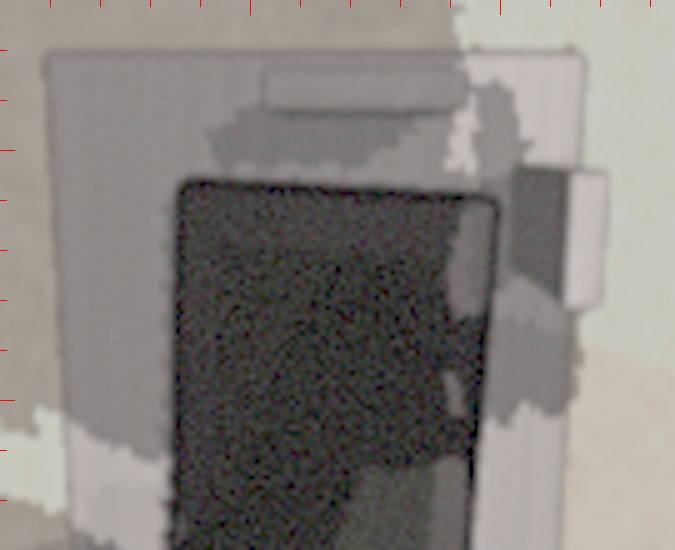

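View pics/w1b.png

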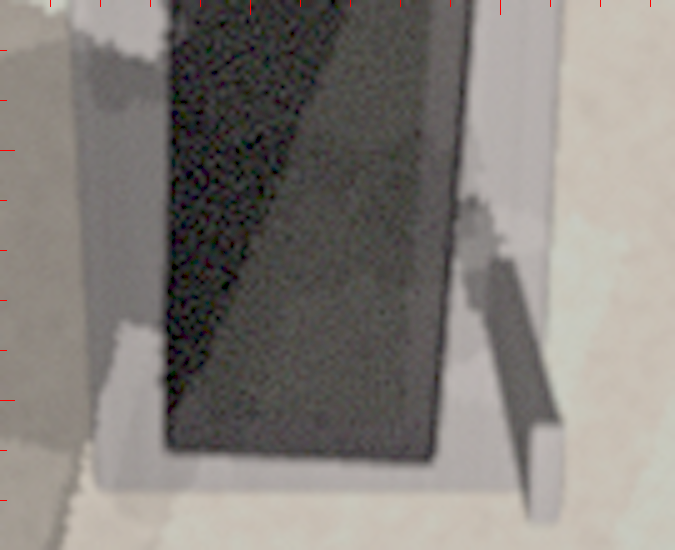

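```bash
python3 - <<'E'
from h import *
c,s=pickle.load(open("pics/w1.pkl","rb"))
a=lambda u,v:(250+u/5,70+v/5)
b=lambda u,v:(250+u/5,170+v/5)
S,e=fit([(c,[(93,60,6),(93,-44,6),(-112,60,6),(80,15,84),(80,-15,84),(72,-30,84),(52,-30,84),(-52,-30,84),(-72,-30,84)],
 [a(46,52),a(583,52),b(97,488),a(263,112),a(466,112),a(567,172),a(565,308),b(530,425),b(528,520)])],[.55,-.26,-.22]);print("stand",S,e.tolist())
L,e=fit([(c,[(80,30,30),(80,-30,30),(-80,30,30),(-80,-30,30)],[a(180,182),a(497,198),b(167,450),b(432,460)])],[.55,-.26,-.22]);print("low",L,e.tolist())
dx,dy=L[:2]-S[:2];C,N=np.cos(S[2]),np.sin(S[2]);print("low in stand",dx*C+dy*N,-dx*N+dy*C,L[2]-S[2])
E
```

```text
stand [ 0.54665598 -0.26784236 -0.21848763] [[-1.8, -1.4], [1.1, -1.6], [-0.6, 1.4], [-0.8, 0.0], [0.4, -0.1], [0.5, -0.4], [-0.4, 0.5], [0.7, 0.6], [0.2, 1.8]]
low [ 0.53690433 -0.25813006 -0.2729326 ] [[-1.5, -1.1], [1.9, -0.6], [-1.7, 2.7], [1.4, 3.3]]
low in stand -0.01162498601829449 0.007367696049626611 -0.05444497085845473
```

```bash
python3 - <<'E'
from h import *;from station import read_state
plan(read_state(),[.5446,-.2603,.030],-.273,n=6)
E
```

```text
n 6 D [ 0.0047  0.0012 -0.1658] rv [0.0002 0.0012 0.0507]
[0.0007, -0.0004, 0.0276, 0.0, 0.0002, 0.0084],
[0.0007, -0.0004, 0.0276, 0.0, 0.0002, 0.0084],
[0.0007, -0.0004, 0.0276, 0.0, 0.0002, 0.0084],
[0.0007, -0.0004, 0.0276, 0.0, 0.0002, 0.0084],
[0.0007, -0.0004, 0.0276, 0.0, 0.0002, 0.0084],
[0.0007, -0.0004, 0.0276, 0.0, 0.0002, 0.0084],
```

Call:
{"op": "carry_out", "data": {
  "rows": [
    [0.001, -0.001, 0.033, 0, 0, 0.012],
    [0.001, -0.001, 0.033, 0, 0, 0.012],
    [0.001, 0, 0.033, 0, 0, 0.012],
    [0.001, 0, 0.033, 0, 0, 0.015],
    [0, 0, 0.02, 0, 0, 0],
    [0, 0, 0.013, 0, 0, 0],
    [0, 0, 0, 0, 0, 0],
    [0, 0, 0, 0, 0, 0]
  ]
}}

```text
clock: 2.12
position: [0.5439, -0.2619, 0.0315]
orientation: [0.99, -0.138, -0.0, 0.0]
ft_force: [0.1, -0.4, 0.9]
grip_width: 0.995
```

```bash
python3 look.py w2
```

```text
2.1167 [ 0.5439 -0.2619  0.0315] [ 9.905e-01 -1.377e-01 -1.000e-04  0.000e+00] [ 0.1 -0.4  0.9] 0.9947346655404458 joints [-0.54  0.25  1.9  -0.    0.99  1.31]
```

View pics/w2.png

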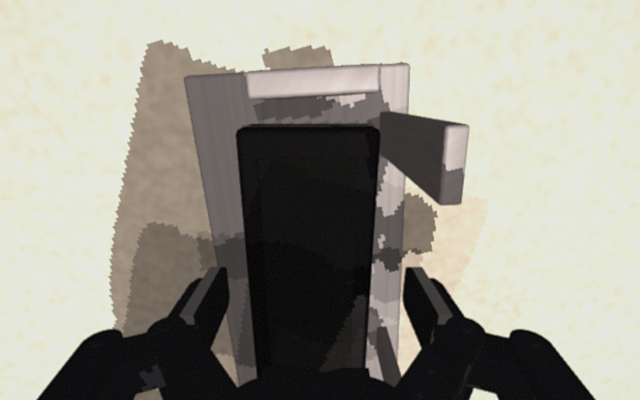

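Call:
{"op": "carry_out", "data": {
  "rows": [
    [0, 0, 0, 0, 0, 0],
    [0, 0, 0, 0, 0, 0],
    [0, 0, 0, 0, 0, 0],
    [0, 0, 0, 0, 0, 0],
    [0, 0, 0, 0, 0, 0],
    [0, 0, 0, 0, 0, 0]
  ],
  "jaw": 0.0,
  "force": 25
}}

```text
clock: 2.67
position: [0.5457, -0.2618, 0.0337]
orientation: [0.991, -0.137, 0.002, 0.001]
ft_force: [-0.5, 0.7, 7.4]
grip_width: 0.694
```

```bash
python3 look.py w3
```

```text
2.6667 [ 0.5457 -0.2618  0.0337] [ 9.905e-01 -1.371e-01  1.600e-03  8.000e-04] [-0.5  0.7  7.4] 0.6939088669432462 joints [-0.54  0.25  1.9  -0.    0.99  1.31]
```

View pics/w3.png

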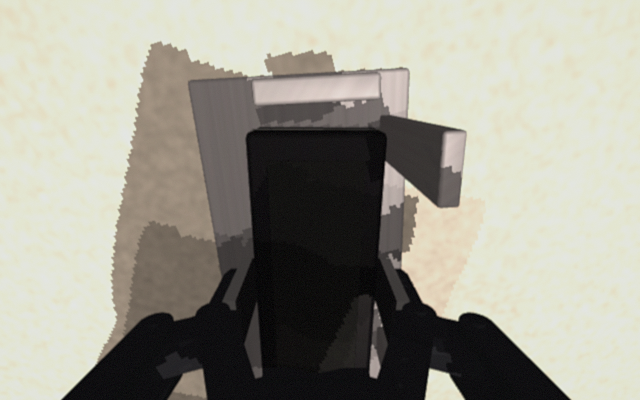

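Call:
{"op": "carry_out", "data": {
  "rows": [
    [0.002, 0.001, -0.001, 0, 0, -0.018],
    [0.002, 0.001, 0, 0, 0, -0.018],
    [0.002, 0.001, 0, 0, 0, -0.018],
    [0.002, 0.001, 0, 0, 0, 0],
    [0, 0.001, 0, 0, 0, 0],
    [0, 0, 0, 0, 0, 0]
  ]
}}

```text
clock: 3.22
position: [0.5513, -0.2674, 0.0337]
orientation: [0.994, -0.11, 0.0, -0.001]
ft_force: [-2.3, 4.7, 8.3]
grip_width: 0.698
```

```bash
python3 look.py w4; python3 - <<'E'
from h import *
a=cv2.imread("pics/w4.png")
crop("pics/w4a.png",a,170,50,480,200,2,.45)
E
```

```text
3.2167 [ 0.5513 -0.2674  0.0337] [ 9.939e-01 -1.101e-01  1.000e-04 -6.000e-04] [-2.3  4.7  8.3] 0.6975099247690437 joints [-0.54  0.26  1.88  0.    1.    1.25]
```

View pics/w4a.png

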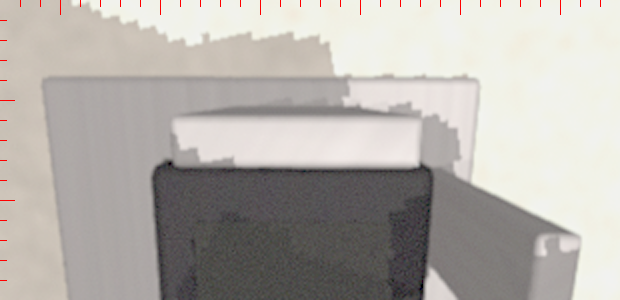

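Call:
{"op": "carry_out", "data": {
  "rows": [
    [0.001, 0.001, -0.0005, 0, 0, 0],
    [0.001, 0.001, -0.0005, 0, 0, 0],
    [0.001, 0, 0, 0, 0, 0],
    [0, 0, 0, 0, 0, 0]
  ]
}}

```text
clock: 3.6
position: [0.5517, -0.268, 0.0337]
orientation: [0.994, -0.11, -0.003, -0.002]
ft_force: [-9.0, 10.2, 11.1]
grip_width: 0.69
```

Call:
{"op": "carry_out", "data": {
  "rows": [
    [0.001, 0.001, 0, 0, 0, 0],
    [0.001, 0.001, 0, 0, 0, 0],
    [0, 0, 0, 0, 0, 0]
  ]
}}

```text
clock: 3.85
position: [0.5519, -0.2682, 0.0335]
orientation: [0.994, -0.109, -0.006, -0.005]
ft_force: [-13.8, 18.2, 17.3]
grip_width: 0.695
```

```bash
python3 look.py w5; python3 - <<'E'
from h import *
a=cv2.imread("pics/w5.png")
crop("pics/w5a.png",a,170,50,480,200,2,.45)
from station import read_state
s=read_state();c,n=np.cos(-.2185),np.sin(-.2185);f=s["ft_force"];print("stand-axes f",f[0]*c+f[1]*n,-f[0]*n+f[1]*c,f[2]); print(s["joint_positions"])
E
```

```text
3.85 [ 0.5519 -0.2682  0.0335] [ 0.994  -0.1094 -0.0056 -0.0046] [-13.8  18.2  17.3] 0.6947720076692732 joints [-0.54  0.27  1.87  0.    1.01  1.25]
stand-axes f -16.278333366784214 13.722968932672659 17.48869850206116
[-0.54124267  0.27249583  1.86916796  0.00417537  1.01374464  1.24655286]
```

View pics/w5a.png

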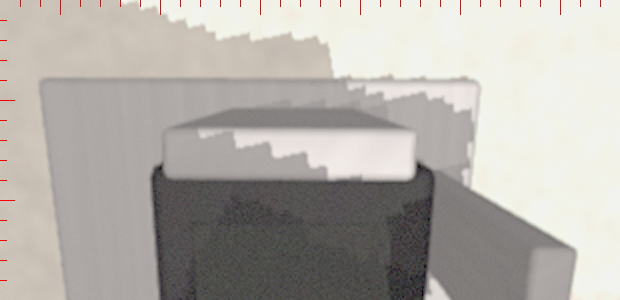

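Call:
{"op": "carry_out", "data": {
  "rows": [
    [0, 0, 0, 0, 0, 0],
    [0, 0, 0, 0, 0, 0],
    [0, 0, 0, 0, 0, 0],
    [0, 0, -0.02, 0, 0, 0],
    [-0.005, 0, -0.04, 0, 0, 0],
    [-0.005, 0, -0.04, 0, 0, 0],
    [0, 0, -0.04, 0, 0, 0],
    [0, 0, 0, 0, 0, 0]
  ],
  "jaw": 1.0
}}

```text
clock: 4.57
position: [0.5495, -0.2738, 0.1842]
orientation: [0.994, -0.11, 0.008, 0.004]
ft_force: [1.3, -1.5, 1.0]
grip_width: 1.0
```

```bash
python3 look.py w6; python3 - <<'E'
from h import *
a=cv2.imread("pics/w6.png")
crop("pics/w6a.png",a,220,20,400,140,4,.45)
crop("pics/w6b.png",a,220,140,400,260,4,.45)
E
```

```text
4.5667 [ 0.5495 -0.2738  0.1842] [ 0.9938 -0.1104  0.0078  0.0038] [ 1.3 -1.5  1. ] 0.9997815875443684 joints [-0.55  0.08  1.8  -0.    1.24  1.24]
```

View pics/w6a.png

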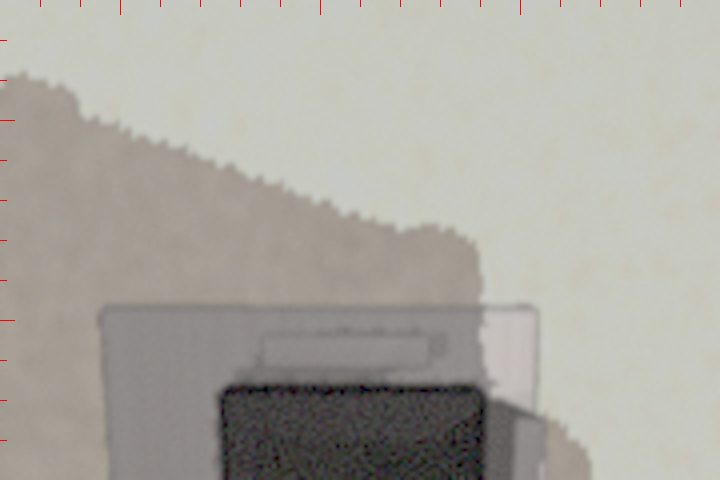

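View pics/w6b.png

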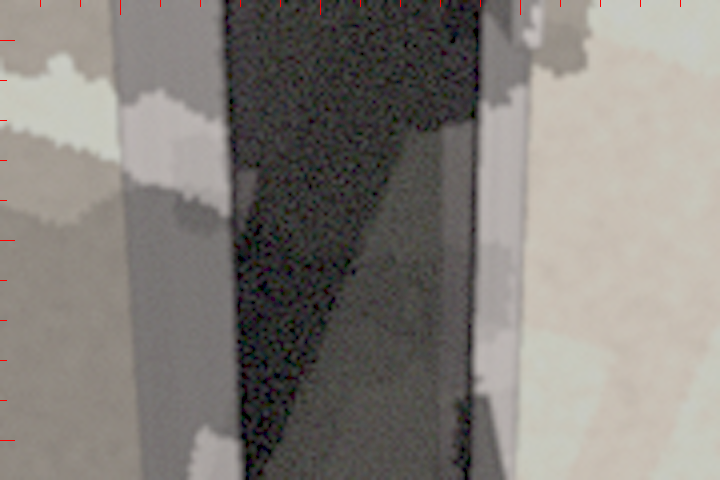

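```bash
python3 - <<'E'
from h import *
a=cv2.imread("pics/w6.png")
crop("pics/w6c.png",a,220,220,400,340,4,.45)
E
```

```text
(no output)
```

View pics/w6c.png

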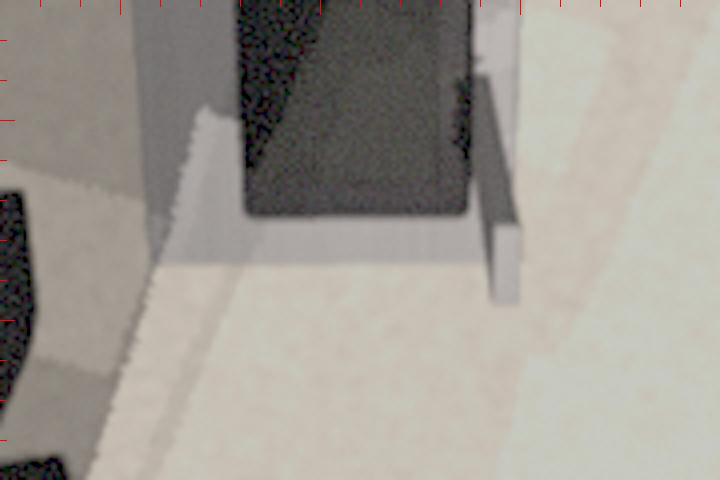

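```bash
cat >> h.py <<'E'
def relfit(c,Ps,us,Pc,uc,S0,verbose=1):
    """joint fit of stand pose(3), cam offset z(1) + tilt(2), case rel pose(3)"""
    def model(q):
        d=dict(c);t=q[3:6]
        Rt=Ro.from_rotvec([q[4],q[5],0]).as_matrix()
        C=-c["R"].T@c["t"]+[0,0,q[3]]
        R=Rt@c["R"];d["R"]=R;d["t"]=-R@C
        a=proj(d,place(q[:3],np.array(Ps)/1000.))-us
        r=place(q[6:9],np.array(Pc)/1000.)
        b=proj(d,place(q[:3],r))-uc
        return a,b
    f=lambda q:np.r_[np.r_[tuple(model(q))].ravel(),q[3]/.004,q[4:6]/.01]
    r=least_squares(f,np.r_[S0,0,0,0,0,0,0],loss='soft_l1')
    a,b=model(r.x);print("stand",r.x[:3].round(4),"cam",r.x[3:6].round(4),"REL mm",(r.x[6:8]*1000).round(2),"yaw",r.x[8].round(4))
    if verbose: print(a.round(1).tolist(),b.round(1).tolist())
    return r.x
E
python3 - <<'E'
from h import *
c,s=pickle.load(open("pics/w6.pkl","rb"))
a=lambda u,v:(220+u/4,20+v/4)
g=lambda u,v:(220+u/4,220+v/4)
relfit(c,[(93,60,6),(93,-44,6),(-112,60,6),(-52,-30,84),(-72,-30,84),(80,15,84),(80,-15,84)],[a(102,306),a(539,306),g(157,264),g(494,225),g(491,303),a(262,368),a(432,368)],
[(80,30,30),(80,-30,30),(-80,30,30),(-80,-30,30)],[a(222,387),a(483,387),g(247,215),g(468,215)],[.547,-.268,-.2185])
c,s=pickle.load(open("pics/w1.pkl","rb"))
a=lambda u,v:(250+u/5,70+v/5)
b=lambda u,v:(250+u/5,170+v/5)
relfit(c,[(93,60,6),(93,-44,6),(-112,60,6),(80,15,84),(80,-15,84),(72,-30,84),(52,-30,84),(-52,-30,84),(-72,-30,84)],
 [a(46,52),a(583,52),b(97,488),a(263,112),a(466,112),a(567,172),a(565,308),b(530,425),b(528,520)],[(80,30,30),(80,-30,30),(-80,30,30),(-80,-30,30)],[a(180,182),a(497,198),b(167,450),b(432,460)],[.547,-.268,-.2185])
E
```

```text
stand [ 0.5477 -0.267  -0.2207] cam [ 0.0046 -0.0046  0.0054] REL mm [-4.11  0.33] yaw -0.0017
[[-0.3, 0.1], [0.6, -0.2], [-1.0, -0.6], [0.2, -1.4], [0.4, -0.6], [0.2, 0.9], [-0.4, 0.8]] [[-1.2, -0.5], [1.2, -0.6], [-1.0, 1.2], [1.0, 1.1]]
stand [ 0.5474 -0.2683 -0.22  ] cam [ 0.0054 -0.0049  0.0001] REL mm [-11.36   7.69] yaw -0.0516
[[-0.2, -0.3], [0.6, -0.4], [0.1, -0.1], [0.1, 0.7], [0.3, 0.6], [-0.0, 0.1], [-0.9, 0.4], [0.3, -1.6], [-0.3, -0.6]] [[-1.1, -0.7], [1.1, -0.4], [-1.2, 0.9], [1.1, 1.4]]
```

```bash
python3 - <<'E'
from h import *;from station import read_state
plan(read_state(),[.505,.04,.17],-.243)
E
```

```text
n 8 D [-0.0432  0.313  -0.0103] rv [ 0.0041 -0.0119  0.0216]
[-0.0139, -0.037, 0.001, 0.0005, -0.0015, 0.0027],
[-0.014, -0.037, 0.001, 0.0005, -0.0015, 0.0027],
[-0.0141, -0.0369, 0.001, 0.0005, -0.0015, 0.0027],
[-0.0142, -0.0369, 0.0011, 0.0005, -0.0015, 0.0027],
[-0.0143, -0.0368, 0.0011, 0.0005, -0.0015, 0.0027],
[-0.0144, -0.0368, 0.0012, 0.0005, -0.0015, 0.0027],
[-0.0145, -0.0368, 0.0012, 0.0005, -0.0015, 0.0027],
[-0.0146, -0.0367, 0.0012, 0.0005, -0.0015, 0.0027]
--
```

Call:
{"op": "carry_out", "data": {
  "rows": [
    [-0.014, -0.037, 0.001, 0, 0, 0.003],
    [-0.014, -0.037, 0.001, 0, 0, 0.003],
    [-0.014, -0.037, 0.001, 0, 0, 0.003],
    [-0.014, -0.037, 0.001, 0, 0, 0.003],
    [-0.014, -0.037, 0.001, 0, 0, 0.003],
    [-0.014, -0.037, 0.001, 0, 0, 0.003],
    [-0.014, -0.037, 0.001, 0, 0, 0.003],
    [-0.014, -0.036, 0.001, 0, 0, 0]
  ]
}}

```text
clock: 5.28
position: [0.5028, 0.0437, 0.1641]
orientation: [0.993, -0.121, -0.001, 0.0]
ft_force: [0.4, -1.4, 0.3]
grip_width: 1.001
```

Call:
{"op": "carry_out", "data": {
  "rows": [
    [0, 0, 0, 0, 0, 0],
    [0, 0, 0, 0, 0, 0]
  ]
}}

```text
clock: 5.45
position: [0.503, 0.0437, 0.164]
orientation: [0.993, -0.119, -0.001, 0.0]
ft_force: [-0.1, -0.8, 0.1]
grip_width: 0.998
```

```bash
python3 look.py w7
```

```text
5.45 [0.503  0.0437 0.164 ] [ 9.929e-01 -1.189e-01 -8.000e-04  3.000e-04] [-0.1 -0.8  0.1] 0.998404509743923 joints [-0.02 -0.13  2.05 -0.    1.22  1.79]
```

View pics/w7.png

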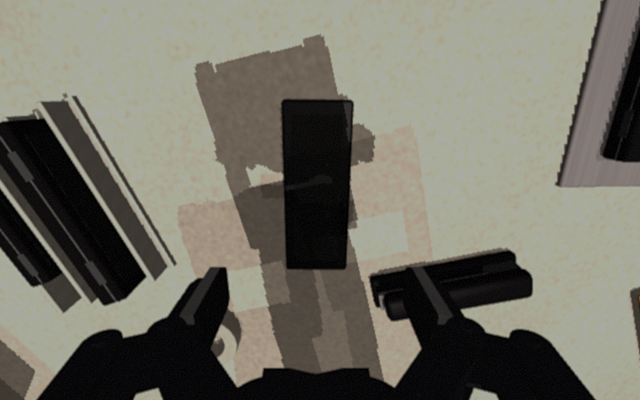

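```bash
python3 - <<'E'
from h import *;from station import read_state
c,s=pickle.load(open("pics/w7.pkl","rb"))
C=-c["R"].T@c["t"]+[0,0,.005];c["t"]=-c["R"]@C
q,e=fit([(c,[(80,30,24),(80,-30,24),(-80,30,24),(-80,-30,24)],[(282,101),(353,101),(287,268),(345,268)])],[.51,.04,-.24]);print(q,e.tolist())
for n,uv,z in [("stap",(372,280),.02),("stap",(380,275),.04),("stapR",(512,250),.04),("tape",(240,330),.024)]:
    p=ray(c,uv,z);d=p[:2]-q[:2];k=q[2];print(n,p.round(3),"in case",d@[np.cos(k),np.sin(k)],d@[-np.sin(k),np.cos(k)])
plan(s,[q[0]+.0,q[1],.05],q[2])
E
```

```text
[ 0.50438531  0.04140709 -0.24471645] [[-0.8, -0.9], [0.7, -0.4], [-0.9, 1.2], [1.1, 1.6]]
stap [0.399 0.008 0.02 ] in case -0.09453414709166055 -0.05757480519299652
stap [0.416 0.001 0.04 ] in case -0.07604174724796157 -0.060444396848208515
stapR [ 0.413 -0.121  0.04 ] in case -0.048872316257508805 -0.17974942290968837
tape [0.373 0.158 0.024] in case -0.15533937375432327 0.08166893278412382
n 3 D [ 0.0014 -0.0023 -0.114 ] rv [0.0008 0.0015 0.0064]
[0.0007, 0.0006, 0.038, 0.0003, 0.0005, 0.0021],
[0.0007, 0.0006, 0.038, 0.0003, 0.0005, 0.0021],
[0.0006, 0.0006, 0.038, 0.0003, 0.0005, 0.0021],
```

Call:
{"op": "carry_out", "data": {
  "rows": [
    [0.001, 0.001, 0.04, 0, 0, 0.003],
    [0.001, 0.001, 0.04, 0, 0, 0.003],
    [0, 0, 0.035, 0, 0, 0],
    [0, 0, 0.02, 0, 0, 0],
    [0, 0, 0.003, 0, 0, 0],
    [0, 0, 0, 0, 0, 0]
  ]
}}

```text
clock: 6.0
position: [0.5041, 0.0384, 0.0255]
orientation: [0.992, -0.125, -0.002, 0.0]
ft_force: [0.1, -0.1, 0.6]
grip_width: 0.995
```

Call:
{"op": "carry_out", "data": {
  "rows": [
    [0, 0, 0, 0, 0, 0],
    [0, 0, 0, 0, 0, 0],
    [0, 0, 0, 0, 0, 0],
    [0, 0, 0, 0, 0, 0],
    [0, 0, 0, 0, 0, 0],
    [0, 0, 0, 0, 0, 0]
  ],
  "jaw": 0.0,
  "force": 40
}}

```text
clock: 6.5
position: [0.5076, 0.0395, 0.0301]
orientation: [0.992, -0.124, 0.003, -0.0]
ft_force: [-0.1, -2.3, 7.3]
grip_width: 0.689
```

Call:
{"op": "carry_out", "data": {
  "rows": [
    [0, 0, -0.02, 0, 0, 0],
    [0, 0, -0.04, 0, 0, 0],
    [0, 0, -0.04, 0, 0, 0],
    [0, 0, -0.04, 0, 0, 0],
    [0, 0, 0, 0, 0, 0]
  ]
}}

```text
clock: 6.92
position: [0.5105, 0.0397, 0.1779]
orientation: [0.992, -0.124, 0.009, -0.001]
ft_force: [2.2, 1.0, -0.4]
grip_width: 0.685
```

```bash
python3 look.py w8
```

```text
6.9167 [0.5105 0.0397 0.1779] [ 9.923e-01 -1.236e-01  8.800e-03 -8.000e-04] [ 2.2  1.  -0.4] 0.6854129084591178 joints [-0.03 -0.14  2.03 -0.    1.23  1.79]
```

View pics/w8.png

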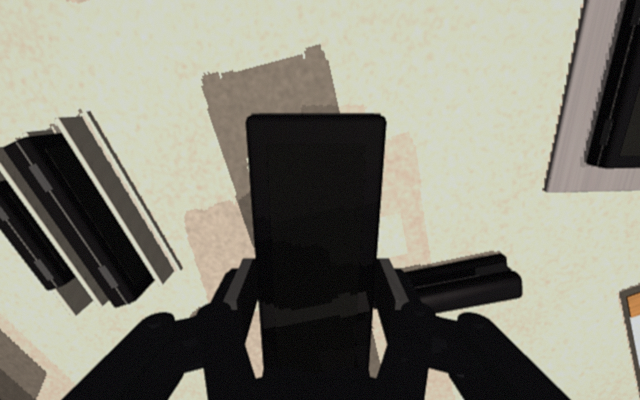

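```bash
python3 - <<'E'
from h import *;from station import optics,read_state
c,s=pickle.load(open("pics/w8.pkl","rb"))
d=optics.camera("wrist");T=d["tool_from_camera"]
K=d["intrinsics"]
for zt in (.0045,.0):
  for uv in [(247,116),(386,116),(258,300),(379,300)]:
    v=T[:3,:3]@np.linalg.solve(K,[*uv,1.]);k=(zt-T[2,3])/v[2];print(zt,uv,(T[:3,3]+k*v).round(4))
R=Ro.from_quat(s["orientation"]).as_matrix();print(np.arctan2(R[1,0],R[0,0]),R[2])
plan(read_state(),[.545,-.263,.14],-.2205)
E
```

```text
0.0045 (247, 116) [ 0.0773 -0.0268  0.0045]
0.0045 (386, 116) [0.0773 0.0291 0.0045]
0.0045 (258, 300) [-0.0106 -0.0278  0.0045]
0.0045 (379, 300) [-0.0106  0.0323  0.0045]
0.0 (247, 116) [ 0.0776 -0.0259  0.    ]
0.0 (386, 116) [0.0776 0.0282 0.    ]
0.0 (258, 300) [-0.0073 -0.0268  0.    ]
0.0 (379, 300) [-0.0073  0.0312  0.    ]
-0.24792518006975392 [ 0.01721586 -0.00380796 -0.99984454]
n 8 D [ 0.0383 -0.3028 -0.0304] rv [-0.0012 -0.006  -0.0275]
[0.0139, 0.0355, 0.0038, -0.0002, -0.0008, -0.0034],
[0.0138, 0.0356, 0.0038, -0.0002, -0.0008, -0.0034],
[0.0137, 0.0356, 0.0038, -0.0002, -0.0008, -0.0034],
[0.0135, 0.0357, 0.0038, -0.0002, -0.0008, -0.0034],
[0.0134, 0.0357, 0.0038, -0.0002, -0.0008, -0.0034],
[0.0133, 0.0358, 0.0038, -0.0002, -0.0008, -0.0034],
[0.0132, 0.0358, 0.0038, -0.0002, -0.0008, -0.0034],
[0.0131, 0.0358, 0.0038, -0.0002, -0.0008, -0.0034]
--
```

Call:
{"op": "carry_out", "data": {
  "rows": [
    [0.014, 0.0355, 0.003, 0, 0, -0.0035],
    [0.014, 0.0355, 0.003, 0, 0, -0.0035],
    [0.014, 0.0355, 0.003, 0, 0, -0.0035],
    [0.014, 0.0355, 0.003, 0, 0, -0.0035],
    [0.014, 0.0355, 0.003, 0, 0, -0.0035],
    [0.0135, 0.0355, 0.003, 0, 0, -0.0035],
    [0.013, 0.0355, 0.003, 0, 0, -0.0035],
    [0.013, 0.0355, 0.003, 0, 0, -0.0035]
  ]
}}

```text
clock: 7.68
position: [0.5438, -0.263, 0.1404]
orientation: [0.994, -0.11, -0.002, -0.001]
ft_force: [0.2, -0.2, -1.7]
grip_width: 0.686
```

Call:
{"op": "carry_out", "data": {
  "rows": [
    [0, 0, 0, 0, 0, 0],
    [0, 0, 0, 0, 0, 0],
    [0, 0, 0, 0, 0, 0]
  ]
}}

```text
clock: 7.93
position: [0.544, -0.2612, 0.141]
orientation: [0.994, -0.11, -0.002, -0.001]
ft_force: [-0.3, 0.0, -1.2]
grip_width: 0.686
```

```bash
python3 look.py w9; python3 - <<'E'
from h import *;from station import read_state
plan(read_state(),[.5473,-.2639,.063],-.2205)
E
```

```text
7.9333 [ 0.544  -0.2612  0.141 ] [ 0.9939 -0.1101 -0.0018 -0.001 ] [-0.3  0.  -1.2] 0.685813299527973 joints [-0.54  0.11  1.85  0.    1.18  1.25]
n 2 D [ 0.003  -0.0032 -0.0786] rv [-0.0013  0.003   0.0008]
[0.0019, 0.0013, 0.0393, -0.0007, 0.0015, 0.0004],
[0.0018, 0.0013, 0.0393, -0.0007, 0.0015, 0.0004],
```

View pics/w9.png

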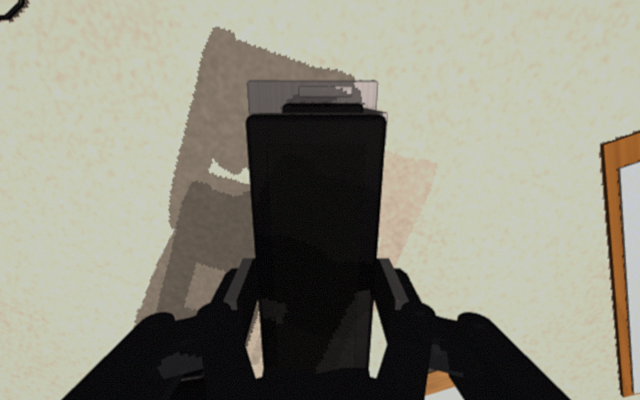

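Call:
{"op": "carry_out", "data": {
  "rows": [
    [0.0015, 0.001, 0.02, 0, 0.003, 0],
    [0.0015, 0.0015, 0.02, 0, 0, 0],
    [0.0005, 0.001, 0.02, 0, 0, 0],
    [0, 0, 0.015, 0, 0, 0],
    [0, 0, 0, 0, 0, 0],
    [0, 0, 0, 0, 0, 0]
  ]
}}

```text
clock: 8.48
position: [0.5473, -0.2644, 0.0672]
orientation: [0.994, -0.109, 0.0, -0.0]
ft_force: [0.4, 0.4, -0.8]
grip_width: 0.682
```

Call:
{"op": "carry_out", "data": {
  "rows": [
    [0, 0, 0.002, 0, 0, 0],
    [0, 0, 0.002, 0, 0, 0],
    [0, 0, 0, 0, 0, 0]
  ]
}}

```text
clock: 8.73
position: [0.5487, -0.2663, 0.0654]
orientation: [0.994, -0.11, 0.002, 0.001]
ft_force: [0.6, -0.1, -1.1]
grip_width: 0.685
```

```bash
python3 look.py w10
```

```text
8.7333 [ 0.5487 -0.2663  0.0654] [ 9.940e-01 -1.097e-01  2.300e-03  5.000e-04] [ 0.6 -0.1 -1.1] 0.6846928266669505 joints [-0.54  0.21  1.88  0.    1.05  1.25]
```

View pics/w10.png

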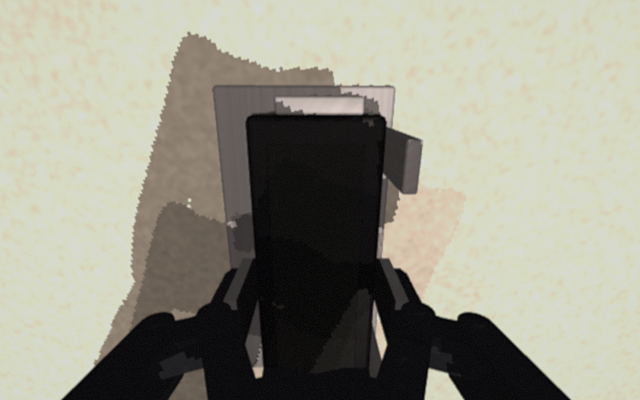

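Call:
{"op": "carry_out", "data": {
  "rows": [
    [0, -0.001, 0.002, 0, 0, 0],
    [0, 0, 0.002, 0, 0, 0],
    [0, 0, 0, 0, 0, 0]
  ]
}}

```text
clock: 9.03
position: [0.5484, -0.2652, 0.0603]
orientation: [0.994, -0.11, 0.002, 0.0]
ft_force: [0.2, -0.3, -1.0]
grip_width: 0.69
```

Call:
{"op": "carry_out", "data": {
  "rows": [
    [0, 0, 0.002, 0, 0, 0],
    [0, 0, 0.0, 0, 0, 0]
  ]
}}

```text
clock: 9.2
position: [0.5485, -0.2653, 0.0601]
orientation: [0.994, -0.11, 0.001, -0.0]
ft_force: [-5.2, 2.8, 9.7]
grip_width: 0.683
```

Call:
{"op": "carry_out", "data": {
  "rows": [
    [0, 0, 0.001, 0, 0, 0],
    [0, 0, 0.0, 0, 0, 0]
  ]
}}

```text
clock: 9.37
position: [0.5485, -0.2653, 0.0601]
orientation: [0.994, -0.11, 0.001, -0.0]
ft_force: [-7.8, 3.6, 13.7]
grip_width: 0.687
```

Call:
{"op": "carry_out", "data": {
  "rows": [
    [0, 0, -0.002, 0, 0, 0],
    [0, 0, 0, 0, 0, 0],
    [0, 0, 0, 0, 0, 0],
    [0, 0, 0, 0, 0, 0],
    [0, 0, -0.03, 0, 0, 0],
    [0, 0, -0.04, 0, 0, 0],
    [0, 0, -0.04, 0, 0, 0],
    [0, 0, -0.02, 0, 0, 0]
  ],
  "jaw": 1.0
}}

```text
clock: 10.03
position: [0.5497, -0.2662, 0.1947]
orientation: [0.994, -0.11, 0.005, 0.002]
ft_force: [1.5, -0.7, 0.7]
grip_width: 1.003
```

```bash
python3 look.py w11; python3 - <<'E'
from h import *;from station import read_state
plan(read_state(),[.54,.235,.22],.125)
E
```

```text
10.0333 [ 0.5497 -0.2662  0.1947] [ 0.9939 -0.1099  0.0046  0.0016] [ 1.5 -0.7  0.7] 1.003415607479391 joints [-0.54  0.07  1.8   0.    1.26  1.25]
n 13 D [-0.0113  0.5021  0.0216] rv [ 0.0065 -0.0142 -0.3451]
[-0.0093, -0.0375, -0.002, 0.0005, -0.0011, -0.0265],
[-0.0083, -0.0377, -0.0019, 0.0005, -0.0011, -0.0265],
[-0.0073, -0.0379, -0.0019, 0.0005, -0.0011, -0.0265],
[-0.0063, -0.0381, -0.0019, 0.0005, -0.0011, -0.0265],
[-0.0052, -0.0383, -0.0018, 0.0005, -0.0011, -0.0265],
[-0.0042, -0.0384, -0.0018, 0.0005, -0.0011, -0.0265],
[-0.0032, -0.0385, -0.0018, 0.0005, -0.0011, -0.0265],
[-0.0022, -0.0386, -0.0018, 0.0005, -0.0011, -0.0265]
--
[-0.0012, -0.0386, -0.0018, 0.0005, -0.0011, -0.0265],
[-0.0001, -0.0386, -0.0017, 0.0005, -0.0011, -0.0265],
[0.0009, -0.0386, -0.0017, 0.0005, -0.0011, -0.0265],
[0.0019, -0.0386, -0.0017, 0.0005, -0.0011, -0.0265],
[0.0029, -0.0385, -0.0017, 0.0005, -0.0011, -0.0265],
```

View pics/w11.png

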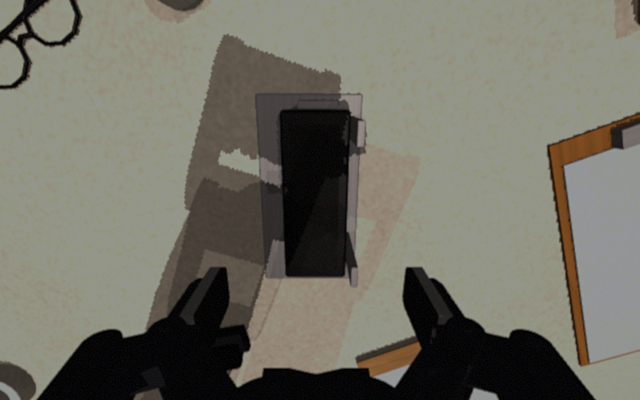

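Call:
{"op": "carry_out", "data": {
  "rows": [
    [-0.009, -0.0375, -0.002, 0, 0, -0.0265],
    [-0.008, -0.0375, -0.002, 0, 0, -0.0265],
    [-0.007, -0.038, -0.002, 0, 0, -0.0265],
    [-0.006, -0.038, -0.002, 0, 0, -0.0265],
    [-0.005, -0.038, -0.002, 0, 0, -0.0265],
    [-0.004, -0.0385, -0.002, 0, 0, -0.0265],
    [-0.003, -0.0385, -0.002, 0, 0, -0.0265],
    [-0.002, -0.0385, -0.002, 0, 0, -0.0265]
  ]
}}

```text
clock: 10.75
position: [0.5424, 0.0448, 0.2046]
orientation: [1.0, -0.004, 0.001, 0.0]
ft_force: [0.7, 1.2, -0.0]
grip_width: 0.998
```

Call:
{"op": "carry_out", "data": {
  "rows": [
    [-0.001, -0.0385, -0.002, 0, 0, -0.0265],
    [0, -0.0385, -0.002, 0, 0, -0.0265],
    [0.001, -0.0385, -0.002, 0, 0, -0.0265],
    [0.002, -0.0385, -0.002, 0, 0, -0.0265],
    [0.003, -0.0385, -0.002, 0, 0, -0.0265],
    [0, 0, 0, 0, 0, 0],
    [0, 0, 0, 0, 0, 0]
  ]
}}

```text
clock: 11.33
position: [0.5387, 0.2375, 0.2142]
orientation: [0.998, 0.064, 0.001, 0.001]
ft_force: [0.8, 0.1, -0.7]
grip_width: 0.999
```

```bash
python3 look.py w12; python3 - <<'E'
from h import *
a=cv2.imread("pics/w12.png")
crop("pics/w12a.png",a,200,60,440,260,3,.5)
E
```

```text
11.3333 [0.5387 0.2375 0.2142] [9.98e-01 6.39e-02 1.00e-03 6.00e-04] [ 0.8  0.1 -0.7] 0.9987609120626155 joints [ 0.32  0.01  1.83 -0.    1.3   1.77]
```

View pics/w12.png

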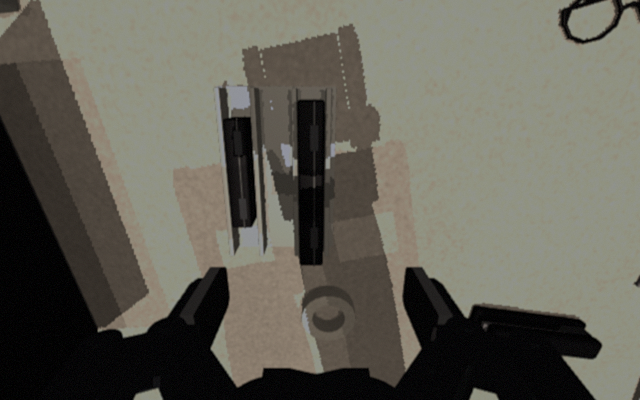

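View pics/w12a.png

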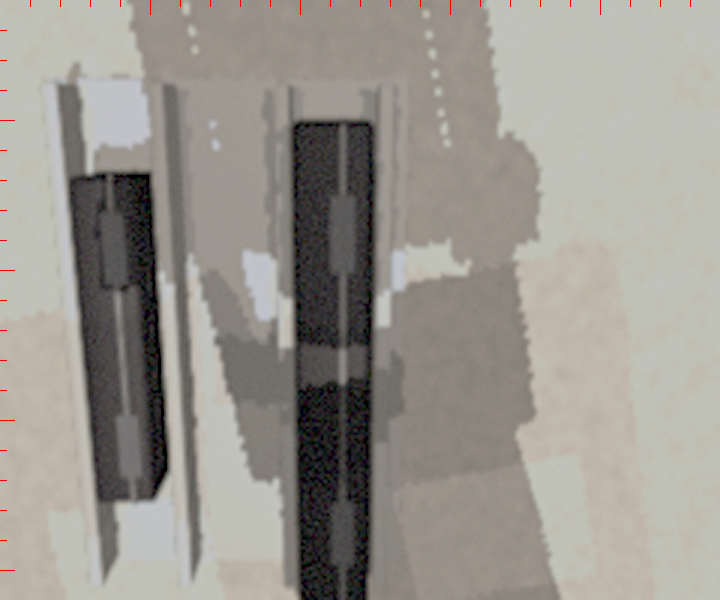

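```bash
python3 - <<'E'
from h import *;from station import read_state
c,s=pickle.load(open("pics/w12.pkl","rb"))
C=-c["R"].T@c["t"]+[0,0,.005];c["t"]=-c["R"]@C
q,e=fit([(c,[(80,12,66),(80,-12,66),(-80,12,66),(-80,-12,66)],[(298.3,100.7),(324.3,100.7),(300,264),(323,264)])],[.54,.24,.12]);print(q,e.tolist())
plan(s,[q[0],q[1],.09],q[2])
E
```

```text
[0.54062465 0.24111461 0.12453524] [[-1.1, -0.7], [1.1, -0.6], [-0.2, 1.2], [0.2, 1.2]]
n 4 D [ 0.0019  0.0036 -0.1242] rv [ 0.0014 -0.0019  0.0033]
[0.0005, -0.0009, 0.0311, 0.0003, -0.0005, 0.0008],
[0.0005, -0.0009, 0.0311, 0.0003, -0.0005, 0.0008],
[0.0005, -0.0009, 0.0311, 0.0003, -0.0005, 0.0008],
[0.0006, -0.0008, 0.0311, 0.0003, -0.0005, 0.0008],
```

Call:
{"op": "carry_out", "data": {
  "rows": [
    [0.0005, -0.001, 0.031, 0, 0, 0],
    [0.0005, -0.001, 0.031, 0, 0, 0],
    [0.0005, -0.001, 0.031, 0, 0, 0],
    [0.0005, -0.001, 0.031, 0, 0, 0],
    [0, 0, 0.018, 0, 0, 0],
    [0, 0, 0, 0, 0, 0],
    [0, 0, 0, 0, 0, 0]
  ],
  "jaw": 0.6
}}

```text
clock: 11.97
position: [0.5405, 0.2382, 0.0717]
orientation: [0.998, 0.061, -0.0, 0.001]
ft_force: [1.0, 0.9, -0.1]
grip_width: 0.595
```

```bash
python3 look.py w13
```

```text
11.9667 [0.5405 0.2382 0.0717] [ 9.981e-01  6.120e-02 -1.000e-04  9.000e-04] [ 1.   0.9 -0.1] 0.595389450290417 joints [ 0.33  0.17  1.92 -0.    1.06  1.77]
```

View pics/w13.png

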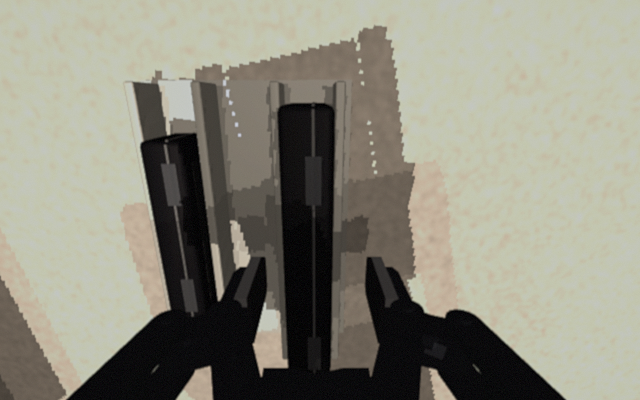

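Call:
{"op": "carry_out", "data": {
  "rows": [
    [0, -0.0035, 0, 0, 0, 0],
    [0, 0, 0, 0, 0, 0],
    [0, 0, 0, 0, 0, 0],
    [0, 0, 0, 0, 0, 0],
    [0, 0, 0, 0, 0, 0],
    [0, 0, 0, 0, 0, 0],
    [0, 0, 0, 0, 0, 0],
    [0, 0, 0, 0, 0, 0]
  ],
  "jaw": 0.0,
  "force": 60
}}

```text
clock: 12.68
position: [0.5424, 0.2438, 0.0756]
orientation: [0.998, 0.062, 0.003, 0.0]
ft_force: [-0.7, -1.2, 7.0]
grip_width: 0.258
```

Call:
{"op": "carry_out", "data": {
  "rows": [
    [0, 0, -0.02, 0, 0, 0],
    [0, 0, -0.03, 0, 0, 0],
    [0, 0, -0.04, 0, 0, 0],
    [0, 0, -0.04, 0, 0, 0],
    [0, 0, 0, 0, 0, 0]
  ]
}}

```text
clock: 13.1
position: [0.5448, 0.2451, 0.2138]
orientation: [0.998, 0.062, 0.01, -0.002]
ft_force: [1.4, 0.8, 1.1]
grip_width: 0.258
```

```bash
python3 look.py w14; python3 - <<'E'
from h import *;from station import read_state
plan(read_state(),[.50,.03,.19],0.12)
E
```

```text
13.1 [0.5448 0.2451 0.2138] [ 0.998   0.0622  0.0096 -0.0019] [1.4 0.8 1.1] 0.2581693742866552 joints [ 0.33  0.02  1.82 -0.    1.28  1.78]
n 6 D [-0.0435 -0.2146 -0.02  ] rv [-0.0016 -0.0148  0.0045]
[-0.0117, 0.0346, 0.0031, -0.0003, -0.0025, 0.0008],
[-0.0116, 0.0346, 0.0031, -0.0003, -0.0025, 0.0008],
[-0.0116, 0.0346, 0.0032, -0.0003, -0.0025, 0.0008],
[-0.0116, 0.0346, 0.0032, -0.0003, -0.0025, 0.0008],
[-0.0115, 0.0346, 0.0033, -0.0003, -0.0025, 0.0008],
[-0.0115, 0.0346, 0.0033, -0.0003, -0.0025, 0.0008],
```

View pics/w14.png

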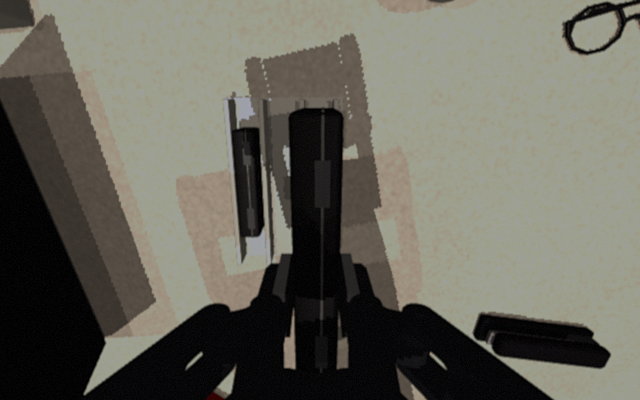

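Call:
{"op": "carry_out", "data": {
  "rows": [
    [-0.0115, 0.0345, 0.002, 0, 0, 0],
    [-0.0115, 0.0345, 0.002, 0, 0, 0],
    [-0.0115, 0.0345, 0.002, 0, 0, 0],
    [-0.0115, 0.0345, 0.002, 0, 0, 0],
    [-0.0115, 0.0345, 0.002, 0, 0, 0],
    [-0.0115, 0.0345, 0.002, 0, 0, 0],
    [0, 0, 0, 0, 0, 0]
  ]
}}

```text
clock: 13.73
position: [0.4953, 0.0249, 0.1886]
orientation: [0.998, 0.06, -0.001, 0.001]
ft_force: [0.4, 0.5, -2.0]
grip_width: 0.257
```

Call:
{"op": "carry_out", "data": {
  "rows": [
    [0, 0, 0, 0.12, 0, 0],
    [0, 0, 0, 0.12, 0, 0],
    [0, 0, 0, 0.12, 0, 0],
    [0, 0, 0, 0.12, 0, 0],
    [0, 0, 0, 0, 0, 0],
    [0, 0, 0, 0, 0, 0]
  ]
}}

```text
clock: 14.23
position: [0.4968, 0.0287, 0.1889]
orientation: [0.97, 0.059, -0.015, -0.236]
ft_force: [-0.6, -0.0, -2.0]
grip_width: 0.258
```

```bash
python3 look.py w15;python3 - <<'E'
from h import *;from station import read_state
s=read_state();print(Ro.from_quat(s["orientation"]).as_matrix().round(3))
E
```

```text
14.2333 [0.4968 0.0287 0.1889] [ 0.9698  0.0591 -0.0149 -0.2362] [-0.6 -0.  -2. ] 0.25813534286521095 joints [-0.28 -0.09  2.02  0.44  1.43  1.06]
[[ 0.992  0.11  -0.056]
 [ 0.123 -0.881  0.456]
 [ 0.001 -0.46  -0.888]]
```

Call:
{"op": "carry_out", "data": {
  "rows": [
    [0, 0, 0, 0.114, 0, 0],
    [0, 0, 0, 0.114, 0, 0],
    [0, 0, 0, 0.114, 0, 0],
    [0, 0, 0, 0.114, 0, 0],
    [0, 0, 0, 0.114, 0, 0],
    [0, 0, 0, 0, 0, 0],
    [0, 0, 0, 0, 0, 0]
  ]
}}

```text
clock: 14.87
position: [0.4972, 0.0301, 0.1897]
orientation: [0.864, 0.054, -0.031, -0.499]
ft_force: [-0.1, -0.4, -0.7]
grip_width: 0.256
```

```bash
python3 look.py w16;python3 - <<'E'
from h import *;from station import read_state,optics
s=read_state();print(Ro.from_quat(s["orientation"]).as_matrix().round(3))
d=optics.camera("side");cv2.imwrite("pics/side1.png",d["color"][60:330,150:500,::-1])
plan(s,[.50,.03,.075])
E
```

```text
14.8667 [0.4972 0.0301 0.1897] [ 0.8645  0.0542 -0.0314 -0.4987] [-0.1 -0.4 -0.7] 0.25600716745885976 joints [-0.45  0.12  2.    0.83  1.71  0.81]
[[ 0.992  0.065 -0.108]
 [ 0.126 -0.497  0.859]
 [ 0.002 -0.865 -0.501]]
n 3 D [ 0.0024 -0.0002 -0.1159] rv [0. 0. 0.]
[0.0007, 0.0335, 0.0192, 0.0, 0.0, 0.0],
[0.0007, 0.0335, 0.0192, 0.0, 0.0, 0.0],
[0.0007, 0.0335, 0.0192, 0.0, 0.0, 0.0],
```

View pics/side1.png

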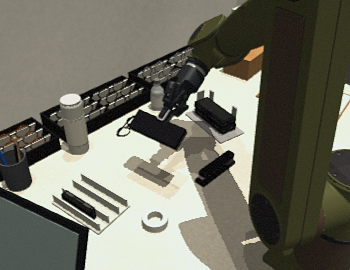

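View pics/w16.png

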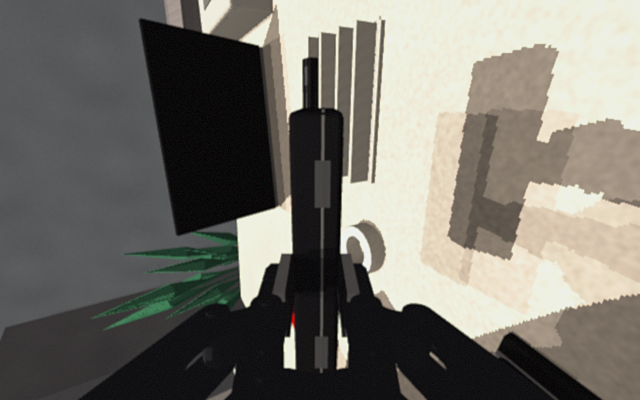

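Call:
{"op": "carry_out", "data": {
  "rows": [
    [0, 0.0255, 0.0325, 0, 0, 0],
    [0, 0.035, 0.02, 0, 0, 0],
    [0, 0.03, 0.0175, 0, 0, 0],
    [0, 0.013, 0.0075, 0, 0, 0],
    [0, 0, 0, 0, 0, 0],
    [0, 0, 0, 0, 0, 0]
  ]
}}

```text
clock: 15.47
position: [0.4964, 0.0456, 0.0635]
orientation: [0.864, 0.055, -0.03, -0.499]
ft_force: [0.3, 0.2, -0.8]
grip_width: 0.257
```

Call:
{"op": "carry_out", "data": {
  "rows": [
    [0, 0.0055, 0.003, 0, 0, 0],
    [0, 0, 0, 0, 0, 0]
  ]
}}

```text
clock: 15.63
position: [0.4972, 0.0445, 0.0576]
orientation: [0.864, 0.056, -0.029, -0.499]
ft_force: [-0.5, -0.2, -1.3]
grip_width: 0.258
```

```bash
python3 - <<'E'
from h import *;from station import read_state,optics
s=read_state();print(s["position"],s["ft_force"])
d=optics.camera("side");cv2.imwrite("pics/side2.png",cv2.resize(d["color"][140:300,220:420,::-1],None,fx=3,fy=3))
E
```

```text
[0.49720271 0.04452606 0.05759542] [-0.53829591 -0.16834374 -1.32993299]
```

View pics/side2.png

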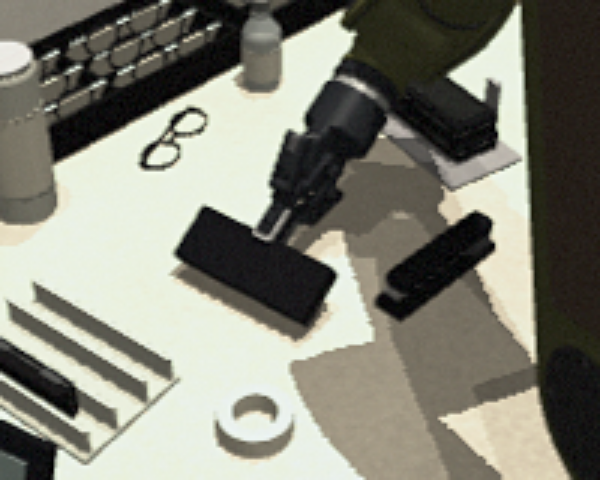

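Call:
{"op": "carry_out", "data": {
  "rows": [
    [0, 0.005, 0.003, 0, 0, 0],
    [0, 0.0025, 0.0015, 0, 0, 0],
    [0, 0, 0, 0, 0, 0]
  ]
}}

```text
clock: 15.93
position: [0.4959, 0.045, 0.0473]
orientation: [0.864, 0.054, -0.03, -0.5]
ft_force: [-0.2, -0.1, -1.5]
grip_width: 0.257
```

Call:
{"op": "carry_out", "data": {
  "rows": [
    [0, 0.003, 0.0017, 0, 0, 0],
    [0, 0, 0, 0, 0, 0]
  ]
}}

```text
clock: 16.1
position: [0.4964, 0.0448, 0.0455]
orientation: [0.863, 0.055, -0.03, -0.501]
ft_force: [-1.7, -1.5, 4.8]
grip_width: 0.26
```

Call:
{"op": "carry_out", "data": {
  "rows": [
    [0, 0.0025, 0.0015, 0, 0, 0],
    [0, 0, 0, 0, 0, 0]
  ]
}}

```text
clock: 16.27
position: [0.4966, 0.0445, 0.0448]
orientation: [0.862, 0.056, -0.03, -0.503]
ft_force: [-4.2, -6.8, 15.4]
grip_width: 0.257
```

Call:
{"op": "carry_out", "data": {
  "rows": [
    [0, -0.002, -0.001, 0, 0, 0],
    [0, 0, 0, 0, 0, 0],
    [0, 0, 0, 0, 0, 0],
    [0, 0, -0.008, 0, 0, 0],
    [0, 0, -0.012, 0, 0, 0],
    [0, 0, -0.015, 0, 0, 0],
    [0, 0, -0.02, 0, 0, 0],
    [0, 0, -0.025, 0, 0, 0]
  ],
  "jaw": 0.36
}}

```text
clock: 16.93
position: [0.5043, -0.0247, 0.084]
orientation: [0.864, 0.054, -0.03, -0.5]
ft_force: [0.6, -0.1, -0.3]
grip_width: 0.361
```

```bash
python3 - <<'E'
from h import *;from station import read_state,optics
s=read_state();print(s["position"],s["ft_force"],s["grip_width"])
d=optics.camera("side");cv2.imwrite("pics/side3.png",cv2.resize(d["color"][140:300,220:420,::-1],None,fx=3,fy=3))
E
```

```text
[ 0.5042744  -0.02473528  0.08400805] [ 0.61815562 -0.10523993 -0.32884368] 0.3610072086525761
```

View pics/side3.png

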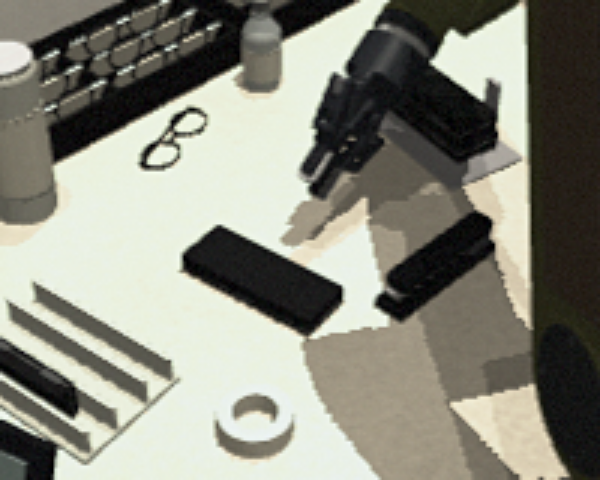

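Call:
{"op": "carry_out", "data": {
  "rows": [
    [0, -0.035, -0.02, 0, 0, 0],
    [0, -0.035, -0.02, 0, 0, 0],
    [0, -0.03, -0.018, -0.11, 0, 0],
    [0, 0, 0, -0.12, 0, 0],
    [0, 0, 0, -0.12, 0, 0],
    [0, 0, 0, -0.12, 0, 0],
    [0, 0, 0, -0.12, 0, 0],
    [0, 0, 0, -0.12, 0, 0]
  ],
  "jaw": 1.0
}}

```text
clock: 17.65
position: [0.5051, -0.0257, 0.2013]
orientation: [0.984, 0.061, -0.007, -0.165]
ft_force: [-0.3, 0.1, -0.2]
grip_width: 0.997
```

```bash
python3 - <<'E'
from h import *;from station import read_state
plan(read_state(),[.49,.06,.18],.1)
E
```

```text
n 3 D [-0.0151  0.0857 -0.0213] rv [-0.332  -0.0025  0.023 ]
[-0.0016, -0.0251, 0.0161, -0.1107, -0.0008, 0.0077],
[-0.0017, -0.0267, 0.0133, -0.1107, -0.0008, 0.0077],
[-0.0019, -0.028, 0.0102, -0.1107, -0.0008, 0.0077],
```

Call:
{"op": "carry_out", "data": {
  "rows": [
    [-0.002, -0.025, 0.016, -0.11, 0, 0],
    [-0.002, -0.027, 0.013, -0.11, 0, 0],
    [-0.002, -0.028, 0.01, -0.111, 0, 0],
    [0, 0, 0, 0, 0, 0],
    [0, 0, 0, 0, 0, 0]
  ]
}}

```text
clock: 18.07
position: [0.487, 0.0643, 0.1797]
orientation: [0.998, 0.065, 0.001, -0.004]
ft_force: [1.1, -1.2, 0.7]
grip_width: 1.001
```

```bash
python3 look.py w17
```

```text
18.0667 [0.487  0.0643 0.1797] [ 0.9979  0.0652  0.0012 -0.0042] [ 1.1 -1.2  0.7] 1.0013058479952512 joints [ 0.02 -0.18  2.07  0.01  1.25  1.45]
```

View pics/w17.png

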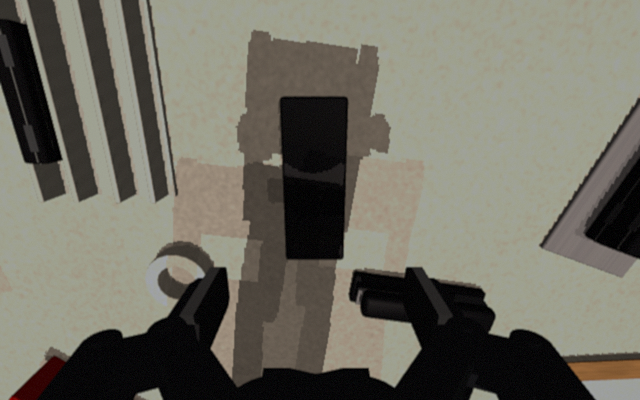

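```bash
python3 - <<'E'
from h import *
c,s=pickle.load(open("pics/w17.pkl","rb"))
C=-c["R"].T@c["t"]+[0,0,.005];c["t"]=-c["R"]@C
q,e=fit([(c,[(80,30,24),(80,-30,24),(-80,30,24),(-80,-30,24)],[(281,98),(347.5,98),(286,258.5),(343,258.5)])],[.5,.06,.1]);print(q,e.tolist())
for n,uv,z in [("stap",(352,270),.04),("stap",(350,295),.02),("stap",(480,288),.04),("tape",(215,265),.024)]:
    p=ray(c,uv,z);d=p[:2]-q[:2];k=q[2];print(n,p.round(3),"in case",d@[np.cos(k),np.sin(k)],d@[-np.sin(k),np.cos(k)])
plan(s,[q[0],q[1],.05],q[2])
E
```

```text
[0.49132681 0.06697612 0.13082339] [[-1.1, -0.6], [1.0, -0.6], [-0.2, 1.1], [0.2, 1.4]]
stap [0.414 0.019 0.04 ] in case -0.08243464537321661 -0.03758665933446255
stap [0.372 0.012 0.02 ] in case -0.12592946085030612 -0.03910343563230243
stap [ 0.411 -0.113  0.04 ] in case -0.10263559202144605 -0.1680941343947868
tape [0.392 0.16  0.024] in case -0.08672040570740444 0.10486925888629034
n 4 D [ 0.0044  0.0027 -0.1297] rv [-0.0082 -0.0029 -0.0003]
[0.0011, -0.0003, 0.0324, -0.002, -0.0007, -0.0001],
[0.0011, -0.0003, 0.0324, -0.002, -0.0007, -0.0001],
[0.0011, -0.0004, 0.0324, -0.002, -0.0007, -0.0001],
[0.0011, -0.0005, 0.0324, -0.002, -0.0007, -0.0001],
```

Call:
{"op": "carry_out", "data": {
  "rows": [
    [0.001, 0, 0.033, -0.004, 0, 0],
    [0.001, -0.001, 0.033, -0.004, 0, 0],
    [0.001, 0, 0.033, 0, 0, 0],
    [0.001, 0, 0.032, 0, 0, 0],
    [0, 0, 0.018, 0, 0, 0],
    [0, 0, 0, 0, 0, 0],
    [0, 0, 0, 0, 0, 0]
  ]
}}

```text
clock: 18.7
position: [0.4918, 0.0613, 0.0296]
orientation: [0.998, 0.06, 0.0, -0.0]
ft_force: [0.1, 0.1, 0.8]
grip_width: 1.0
```

Call:
{"op": "carry_out", "data": {
  "rows": [
    [0, 0, 0, 0, 0, 0],
    [0, 0, 0, 0, 0, 0],
    [0, 0, 0, 0, 0, 0],
    [0, 0, 0, 0, 0, 0],
    [0, 0, 0, 0, 0, 0]
  ],
  "jaw": 0.0,
  "force": 40
}}

```text
clock: 19.12
position: [0.4941, 0.0631, 0.033]
orientation: [0.998, 0.062, 0.004, 0.0]
ft_force: [-1.8, -2.7, 5.4]
grip_width: 0.677
```

Call:
{"op": "carry_out", "data": {
  "rows": [
    [0, 0, -0.02, 0, 0, 0],
    [0, 0, -0.04, 0, 0, 0],
    [0, 0, -0.04, 0, 0, 0],
    [0, 0, -0.04, 0, 0, 0],
    [0, 0, 0, 0, 0, 0],
    [0, 0, 0, 0, 0, 0]
  ]
}}

```text
clock: 19.62
position: [0.4939, 0.0634, 0.175]
orientation: [0.998, 0.062, 0.006, 0.0]
ft_force: [0.2, 0.5, -1.8]
grip_width: 0.68
```

```bash
python3 look.py w18;python3 - <<'E'
from h import *;from station import read_state
plan(read_state(),[.5465,-.2625,.165],-.2205)
E
```

```text
19.6167 [0.4939 0.0634 0.175 ] [9.98e-01 6.22e-02 6.10e-03 2.00e-04] [ 0.2  0.5 -1.8] 0.6804095836219944 joints [ 0.02 -0.17  2.06  0.    1.23  1.47]
n 9 D [ 0.0544 -0.3259 -0.0069] rv [-0.0007 -0.0066  0.3449]
[0.0015, 0.0367, 0.0008, -0.0001, -0.0007, 0.0383],
[0.0029, 0.0366, 0.0008, -0.0001, -0.0007, 0.0383],
[0.0043, 0.0365, 0.0008, -0.0001, -0.0007, 0.0383],
[0.0057, 0.0363, 0.0008, -0.0001, -0.0007, 0.0383],
[0.0071, 0.036, 0.0008, -0.0001, -0.0007, 0.0383],
[0.0085, 0.0357, 0.0008, -0.0001, -0.0007, 0.0383],
[0.0098, 0.0354, 0.0008, -0.0001, -0.0007, 0.0383],
[0.0112, 0.035, 0.0008, -0.0001, -0.0007, 0.0383]
--
[0.0125, 0.0345, 0.0008, -0.0001, -0.0007, 0.0383],
```

View pics/w18.png

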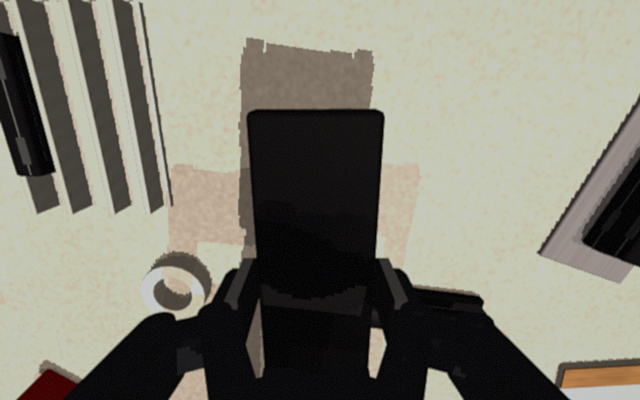

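Call:
{"op": "carry_out", "data": {
  "rows": [
    [0.0015, 0.0365, 0.001, 0, 0, 0.038],
    [0.003, 0.0365, 0.001, 0, 0, 0.038],
    [0.004, 0.0365, 0.001, 0, 0, 0.038],
    [0.0055, 0.0365, 0.001, 0, 0, 0.038],
    [0.007, 0.036, 0.001, 0, 0, 0.038],
    [0.0085, 0.0355, 0.001, 0, 0, 0.038],
    [0.01, 0.035, 0.001, 0, 0, 0.038],
    [0.011, 0.035, 0.001, 0, 0, 0.039]
  ]
}}

```text
clock: 20.33
position: [0.5382, -0.2268, 0.1593]
orientation: [0.996, -0.091, -0.001, -0.001]
ft_force: [1.2, -0.1, -2.4]
grip_width: 0.677
```

Call:
{"op": "carry_out", "data": {
  "rows": [
    [0.011, 0.033, 0, 0, 0, 0.038],
    [0, 0, 0, 0, 0, 0],
    [0, 0, 0, 0, 0, 0],
    [0, 0, 0, 0, 0, 0]
  ]
}}

```text
clock: 20.67
position: [0.5433, -0.2592, 0.1599]
orientation: [0.994, -0.109, -0.0, -0.001]
ft_force: [0.0, 1.1, -1.3]
grip_width: 0.677
```

```bash
python3 look.py w19;python3 - <<'E'
from h import *;from station import read_state
plan(read_state(),[.5448,-.2633,.093],-.2205)
E
```

```text
20.6667 [ 0.5433 -0.2592  0.1599] [ 9.940e-01 -1.092e-01 -4.000e-04 -1.300e-03] [ 0.   1.1 -1.3] 0.677149408464543 joints [-0.54  0.09  1.84  0.    1.21  1.25]
n 2 D [ 0.0012 -0.0045 -0.0673] rv [-0.0023  0.0004  0.0025]
[0.0011, 0.0021, 0.0337, -0.0011, 0.0002, 0.0012],
[0.0011, 0.0021, 0.0337, -0.0011, 0.0002, 0.0012],
```

View pics/w19.png

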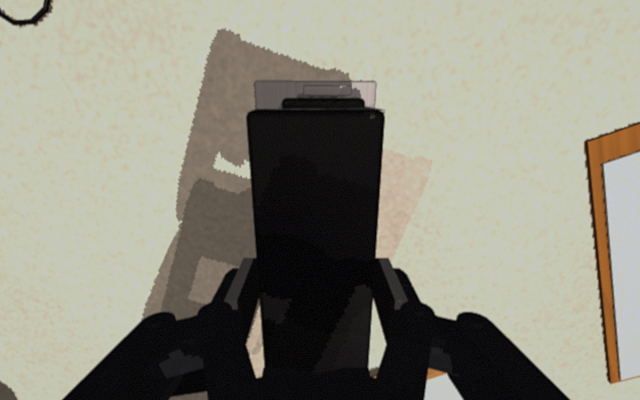

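Call:
{"op": "carry_out", "data": {
  "rows": [
    [0.001, 0.002, 0.022, 0, 0, 0.002],
    [0.001, 0.002, 0.022, 0, 0, 0],
    [0, 0, 0.015, 0, 0, 0],
    [0, 0, 0.008, 0, 0, 0],
    [0, 0, 0, 0, 0, 0],
    [0, 0, 0, 0, 0, 0]
  ]
}}

```text
clock: 21.22
position: [0.5457, -0.2633, 0.095]
orientation: [0.994, -0.109, 0.001, -0.001]
ft_force: [0.0, 0.2, -1.3]
grip_width: 0.681
```

Call:
{"op": "carry_out", "data": {
  "rows": [
    [0, 0, 0.003, 0, 0, 0],
    [0, 0, 0, 0, 0, 0]
  ]
}}

```text
clock: 21.38
position: [0.5465, -0.2644, 0.0932]
orientation: [0.994, -0.11, 0.002, 0.0]
ft_force: [0.2, -0.1, -1.9]
grip_width: 0.683
```

Call:
{"op": "carry_out", "data": {
  "rows": [
    [0, 0, 0.002, 0, 0, 0],
    [0, 0, 0, 0, 0, 0]
  ]
}}

```text
clock: 21.55
position: [0.5461, -0.2645, 0.0906]
orientation: [0.994, -0.11, 0.002, -0.0]
ft_force: [0.4, 0.5, -1.1]
grip_width: 0.681
```

```bash
python3 look.py w20
```

```text
21.55 [ 0.5461 -0.2645  0.0906] [ 9.939e-01 -1.101e-01  1.800e-03 -1.000e-04] [ 0.4  0.5 -1.1] 0.680583602491961 joints [-0.54  0.17  1.87  0.    1.09  1.25]
```

View pics/w20.png

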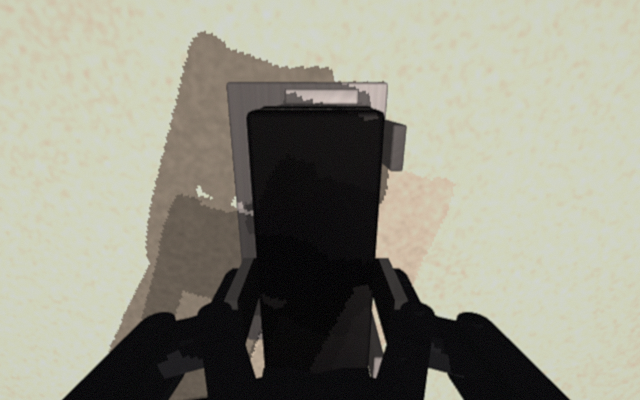

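Call:
{"op": "carry_out", "data": {
  "rows": [
    [0, 0, 0.002, 0, 0, 0],
    [0, 0, 0, 0, 0, 0]
  ]
}}

```text
clock: 21.77
position: [0.5457, -0.2644, 0.0879]
orientation: [0.994, -0.11, 0.001, -0.0]
ft_force: [0.1, 0.1, -1.8]
grip_width: 0.68
```

Call:
{"op": "carry_out", "data": {
  "rows": [
    [0, 0, 0.002, 0, 0, 0],
    [0, 0, 0, 0, 0, 0]
  ]
}}

```text
clock: 21.93
position: [0.546, -0.2645, 0.0871]
orientation: [0.994, -0.11, 0.001, -0.0]
ft_force: [-2.7, 1.6, 4.1]
grip_width: 0.681
```

Call:
{"op": "carry_out", "data": {
  "rows": [
    [0, 0, 0.001, 0, 0, 0],
    [0, 0, 0, 0, 0, 0]
  ]
}}

```text
clock: 22.1
position: [0.546, -0.2645, 0.0871]
orientation: [0.994, -0.11, 0.001, -0.0]
ft_force: [-5.7, 2.6, 9.3]
grip_width: 0.68
```

Call:
{"op": "carry_out", "data": {
  "rows": [
    [0, 0, -0.002, 0, 0, 0],
    [0, 0, 0, 0, 0, 0],
    [0, 0, 0, 0, 0, 0],
    [0, 0, 0, 0, 0, 0],
    [0, 0, -0.03, 0, 0, 0],
    [0, 0, -0.04, 0, 0, 0],
    [0, 0, -0.03, 0, 0, 0],
    [0, 0, 0, 0, 0, 0]
  ],
  "jaw": 1.0
}}

```text
clock: 22.77
position: [0.5491, -0.2665, 0.1956]
orientation: [0.994, -0.11, 0.008, 0.003]
ft_force: [1.1, -0.5, 1.6]
grip_width: 1.001
```

```bash
python3 look.py w21; python3 - <<'E'
from h import *
a=cv2.imread("pics/w21.png")
crop("pics/w21a.png",a,220,60,400,180,4,.45)
crop("pics/w21b.png",a,220,170,400,290,4,.45)
E
```

```text
22.7667 [ 0.5491 -0.2665  0.1956] [ 0.9939 -0.1101  0.0075  0.0025] [ 1.1 -0.5  1.6] 1.0007296323421755 joints [-0.54  0.07  1.8   0.    1.26  1.25]
```

View pics/w21a.png

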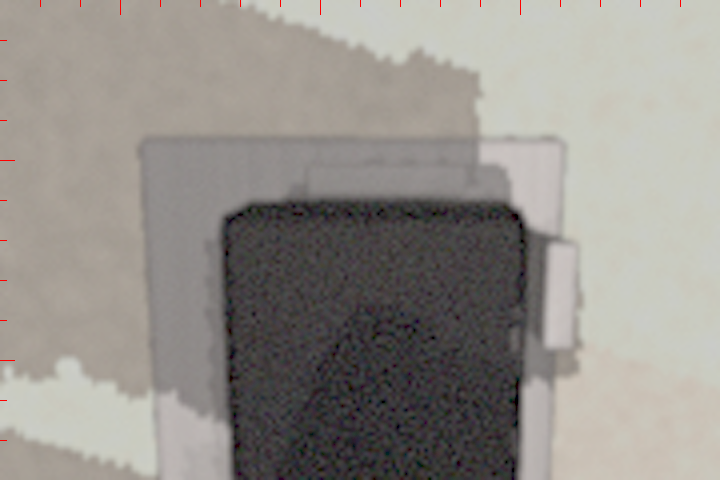

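View pics/w21b.png

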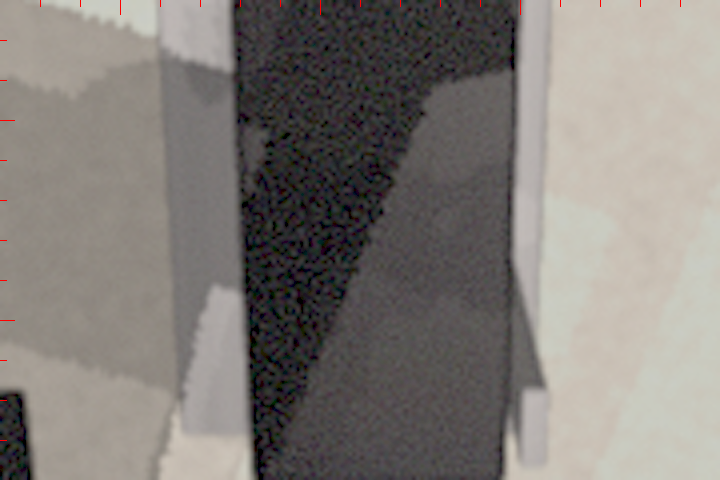

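```bash
python3 - <<'E'
from h import *;from station import read_state
plan(read_state(),[.5661,-.1845,.10],1.35)
E
```

```text
n 14 D [ 0.0182  0.0813 -0.0923] rv [ 0.0105 -0.0074 -1.5707]
[-0.0001, -0.006, 0.0066, 0.0007, -0.0005, -0.1122],
[0.0006, -0.0059, 0.0066, 0.0007, -0.0005, -0.1122],
[0.0013, -0.0058, 0.0066, 0.0007, -0.0005, -0.1122],
[0.0019, -0.0056, 0.0066, 0.0007, -0.0005, -0.1122],
[0.0025, -0.0054, 0.0066, 0.0007, -0.0005, -0.1122],
[0.0031, -0.0051, 0.0066, 0.0007, -0.0005, -0.1122],
[0.0037, -0.0047, 0.0066, 0.0007, -0.0005, -0.1122],
[0.0042, -0.0042, 0.0066, 0.0007, -0.0005, -0.1122]
--
[0.0046, -0.0037, 0.0066, 0.0007, -0.0005, -0.1122],
[0.005, -0.0032, 0.0066, 0.0007, -0.0005, -0.1122],
[0.0053, -0.0026, 0.0066, 0.0007, -0.0005, -0.1122],
[0.0056, -0.002, 0.0066, 0.0007, -0.0005, -0.1122],
[0.0058, -0.0013, 0.0066, 0.0007, -0.0005, -0.1122],
[0.0059, -0.0007, 0.0066, 0.0007, -0.0005, -0.1122],
```

Call:
{"op": "carry_out", "data": {
  "rows": [
    [0, -0.006, 0, 0, 0, -0.112],
    [0.0005, -0.006, 0, 0, 0, -0.112],
    [0.001, -0.006, 0, 0, 0, -0.112],
    [0.002, -0.0055, 0, 0, 0, -0.112],
    [0.0025, -0.0055, 0, 0, 0, -0.112],
    [0.003, -0.005, 0, 0, 0, -0.112],
    [0.0035, -0.0045, 0, 0, 0, -0.112],
    [0.004, -0.004, 0, 0, 0, -0.112]
  ],
  "jaw": 0
}}

```text
clock: 23.48
position: [0.5544, -0.2176, 0.1852]
orientation: [0.943, 0.334, 0.0, -0.001]
ft_force: [-0.3, 0.3, 0.8]
grip_width: -0.0
```

Call:
{"op": "carry_out", "data": {
  "rows": [
    [0.0045, -0.004, 0, 0, 0, -0.112],
    [0.005, -0.003, 0, 0, 0, -0.112],
    [0.0055, -0.0025, 0.01, 0, 0, -0.112],
    [0.0055, -0.002, 0.02, 0, 0, -0.112],
    [0.006, -0.001, 0.03, 0, 0, -0.112],
    [0.006, -0.001, 0.035, 0, 0, -0.112],
    [0, 0, 0, 0, 0, 0],
    [0, 0, 0, 0, 0, 0]
  ]
}}

```text
clock: 24.15
position: [0.5608, -0.182, 0.0887]
orientation: [0.782, 0.623, -0.001, -0.003]
ft_force: [-0.4, 0.0, 1.3]
grip_width: 0.0
```

```bash
python3 look.py w22;python3 - <<'E'
from h import *;from station import read_state,optics
d=optics.camera("side");cv2.imwrite("pics/side4.png",cv2.resize(d["color"][110:270,280:480,::-1],None,fx=3,fy=3))
plan(read_state(),[.5661,-.1845,.05],1.35)
E
```

```text
24.15 [ 0.5608 -0.182   0.0887] [ 7.823e-01  6.229e-01 -6.000e-04 -2.600e-03] [-0.4  0.   1.3] 0.00012502597752332337 joints [-0.41  0.15  1.91  0.    1.09 -0.18]
n 2 D [ 0.0022 -0.0008 -0.0433] rv [ 0.004  -0.0006 -0.0049]
[-0.0002, 0.0011, 0.0217, 0.002, -0.0003, -0.0025],
[-0.0002, 0.0011, 0.0217, 0.002, -0.0003, -0.0025],
```

View pics/side4.png

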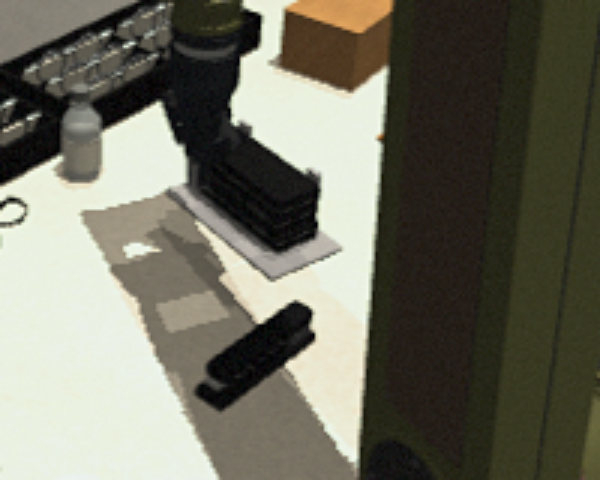

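View pics/w22.png

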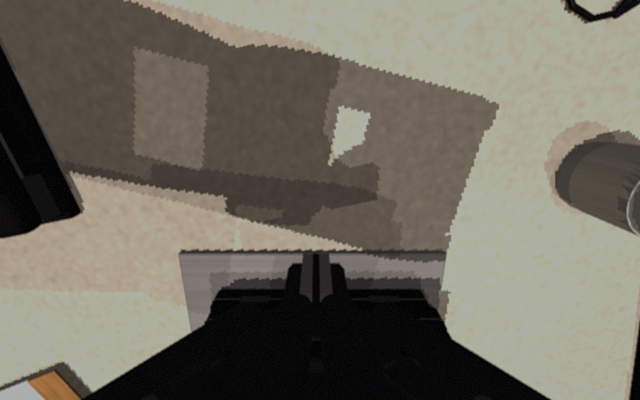

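Call:
{"op": "carry_out", "data": {
  "rows": [
    [0, 0.001, 0.02, 0, 0, 0],
    [0, 0.001, 0.02, 0, 0, 0],
    [0, 0, 0.008, 0, 0, 0],
    [0, 0, 0, 0, 0, 0]
  ]
}}

```text
clock: 24.58
position: [0.5649, -0.1838, 0.0439]
orientation: [0.782, 0.623, 0.001, 0.0]
ft_force: [-0.3, 0.4, -0.0]
grip_width: 0.0
```

Call:
{"op": "carry_out", "data": {
  "rows": [
    [0, 0, 0.005, 0, 0, 0],
    [0, 0, 0.005, 0, 0, 0],
    [0, 0, 0, 0, 0, 0]
  ]
}}

```text
clock: 24.83
position: [0.5656, -0.1838, 0.0345]
orientation: [0.782, 0.624, 0.001, 0.001]
ft_force: [0.5, -0.6, 0.4]
grip_width: 0.0
```

```bash
python3 - <<'E'
from h import *;from station import read_state,optics
s=read_state();print(s["position"],s["ft_force"])
d=optics.camera("side");cv2.imwrite("pics/side5.png",cv2.resize(d["color"][130:230,300,None] if 0 else d["color"][140:230,310:430,::-1],None,fx=6,fy=6,interpolation=cv2.INTER_CUBIC))
# predicted pixel of tips for lengths
R=Ro.from_quat(s["orientation"]).as_matrix()
for L in (.0,.017,.03): print(L,((proj(d,s["position"]+R[:,2]*L)-[310,140])*6).round(0))
E
```

```text
[ 0.56557855 -0.18377356  0.0345157 ] [ 0.48794456 -0.60733935  0.44675254]
0.0 [[203. 242.]]
0.017 [[202. 266.]]
0.03 [[201. 285.]]
```

View pics/side5.png

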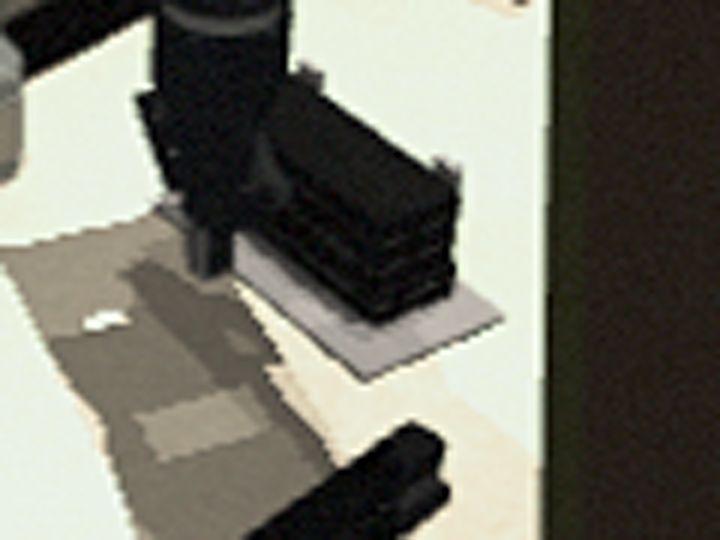

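Call:
{"op": "carry_out", "data": {
  "rows": [
    [-0.015, 0, 0.004, 0, 0, 0],
    [-0.012, 0, 0, 0, 0, 0],
    [-0.008, 0, 0, 0, 0, 0],
    [-0.003, 0, 0, 0, 0, 0],
    [0, 0, 0, 0, 0, 0]
  ]
}}

```text
clock: 25.3
position: [0.5569, -0.2212, 0.0304]
orientation: [0.782, 0.623, 0.002, 0.0]
ft_force: [0.1, 1.9, 0.5]
grip_width: -0.004
```

Call:
{"op": "carry_out", "data": {
  "rows": [
    [-0.002, 0, 0, 0, 0, 0],
    [-0.001, 0, 0, 0, 0, 0],
    [0, 0, 0, 0, 0, 0]
  ]
}}

```text
clock: 25.55
position: [0.5568, -0.2213, 0.0304]
orientation: [0.782, 0.623, 0.003, -0.001]
ft_force: [3.1, 12.1, 2.3]
grip_width: 0.003
```

Call:
{"op": "carry_out", "data": {
  "rows": [
    [-0.002, 0, 0, 0, 0, 0],
    [0, 0, 0, 0, 0, 0]
  ]
}}

```text
clock: 25.72
position: [0.5568, -0.2213, 0.0304]
orientation: [0.782, 0.623, 0.004, -0.002]
ft_force: [4.1, 20.8, 4.2]
grip_width: 0.003
```

Call:
{"op": "carry_out", "data": {
  "rows": [
    [-0.002, 0, 0, 0, 0, 0],
    [0, 0, 0, 0, 0, 0]
  ]
}}

```text
clock: 25.88
position: [0.5568, -0.2213, 0.0305]
orientation: [0.782, 0.623, 0.005, -0.003]
ft_force: [6.0, 28.0, 5.7]
grip_width: 0.004
```

Call:
{"op": "carry_out", "data": {
  "rows": [
    [0.008, 0, 0, 0, 0, 0],
    [0.03, 0, -0.01, 0, 0, 0],
    [0.02, 0, -0.04, 0, 0, 0],
    [0, 0, -0.04, 0, 0, 0],
    [-0.01, 0, -0.04, 0, 0, 0],
    [-0.01, 0, -0.02, 0, 0, 0],
    [0, 0, 0, 0, 0, 0],
    [0, 0, 0, 0, 0, 0]
  ]
}}

```text
clock: 26.55
position: [0.5639, -0.1929, 0.1797]
orientation: [0.782, 0.623, 0.002, 0.003]
ft_force: [-0.9, 0.2, -0.4]
grip_width: 0.003
```

```bash
python3 look.py w23; python3 - <<'E'
from h import *;from station import optics
d=optics.camera("side");pickle.dump(d,open("pics/side6.pkl","wb"));cv2.imwrite("pics/side6.png",cv2.resize(d["color"][140:210,330:420,::-1],None,fx=8,fy=8,interpolation=cv2.INTER_CUBIC))
d=optics.camera("scene");pickle.dump(d,open("pics/scene6.pkl","wb"));a=np.ascontiguousarray(d["color"][:,:,::-1]);crop("pics/scene6.png",a,170,215,260,310,6,.45)
E
```

```text
26.55 [ 0.5639 -0.1929  0.1797] [0.7818 0.6235 0.0021 0.0027] [-0.9  0.2 -0.4] 0.003193631918599059 joints [-0.42  0.05  1.84  0.    1.24 -0.2 ]
```

View pics/w23.png

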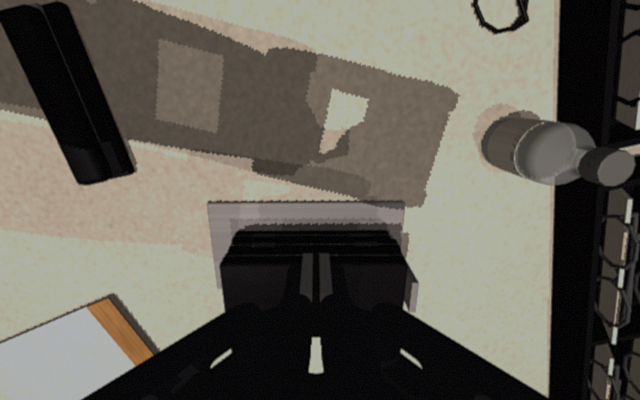

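View pics/side6.png

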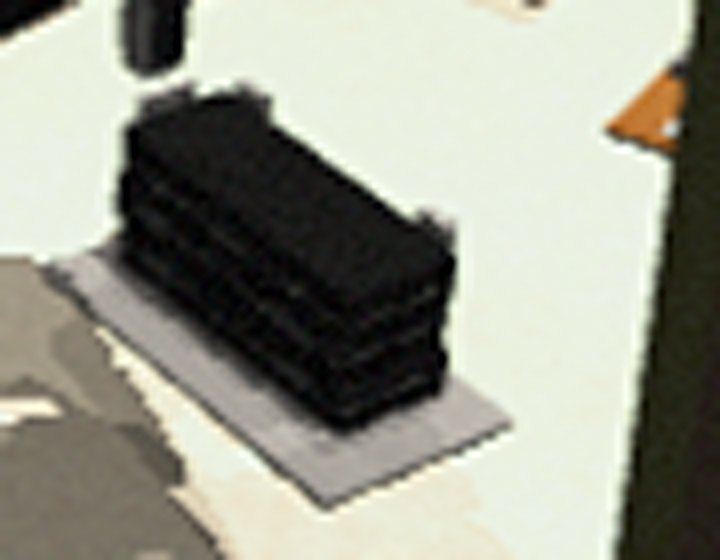

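View pics/scene6.png

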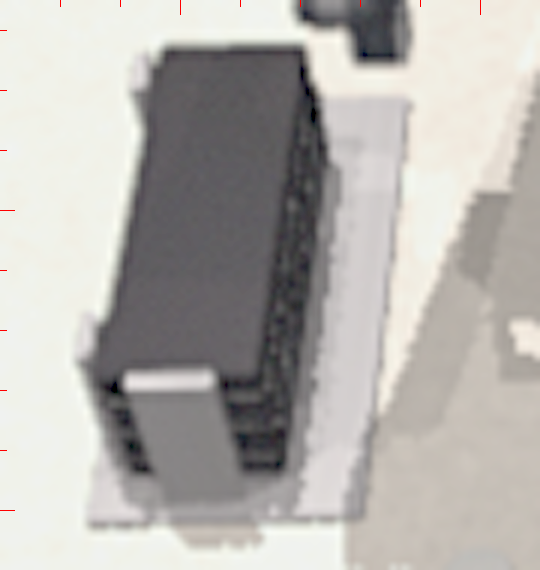

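```bash
python3 - <<'E'
from h import *;from station import read_state
d=pickle.load(open("pics/scene0.pkl","rb"))
for uv,z in [((140,210),0),((199,196),0),((199,196),.02),((190,168),.03),((143,185),.03)]: print(uv,ray(d,uv,z).round(3))
s=read_state();plan(s,[.4245,-.2399,.15],2.92)
E
```

```text
(140, 210) [ 0.314 -0.428  0.   ]
(199, 196) [ 0.299 -0.271  0.   ]
(199, 196) [ 0.319 -0.269  0.02 ]
(190, 168) [ 0.211 -0.284  0.03 ]
(143, 185) [ 0.25  -0.413  0.03 ]
n 14 D [-0.1374 -0.0486 -0.0251] rv [ 4.0000e-04 -2.2000e-03 -1.5729e+00]
[-0.0056, -0.0088, 0.0018, 0.0, -0.0002, -0.1123],
[-0.0045, -0.0094, 0.0018, 0.0, -0.0002, -0.1123],
[-0.0035, -0.0098, 0.0018, 0.0, -0.0002, -0.1123],
[-0.0023, -0.0101, 0.0018, 0.0, -0.0002, -0.1123],
[-0.0012, -0.0103, 0.0018, 0.0, -0.0002, -0.1123],
[-0.0, -0.0104, 0.0018, 0.0, -0.0002, -0.1123],
[0.0011, -0.0103, 0.0018, 0.0, -0.0002, -0.1123],
[0.0023, -0.0102, 0.0018, 0.0, -0.0002, -0.1123]
--
[0.0034, -0.0098, 0.0018, 0.0, -0.0002, -0.1123],
[0.0045, -0.0094, 0.0018, 0.0, -0.0002, -0.1123],
[0.0055, -0.0088, 0.0018, 0.0, -0.0002, -0.1123],
[0.0065, -0.0081, 0.0018, 0.0, -0.0002, -0.1123],
[0.0074, -0.0074, 0.0018, 0.0, -0.0002, -0.1123],
[0.0081, -0.0065, 0.0018, 0.0, -0.0002, -0.1123],
```

Call:
{"op": "carry_out", "data": {
  "rows": [
    [-0.0055, -0.009, 0, 0, 0, -0.112],
    [-0.0045, -0.0095, 0, 0, 0, -0.112],
    [-0.0035, -0.01, 0, 0, 0, -0.112],
    [-0.0025, -0.01, 0, 0, 0, -0.112],
    [-0.001, -0.0105, 0, 0, 0, -0.112],
    [0, -0.0105, 0, 0, 0, -0.112],
    [0.001, -0.0105, 0, 0, 0, -0.112],
    [0.0025, -0.01, 0, 0, 0, -0.112]
  ]
}}

```text
clock: 27.37
position: [0.4824, -0.2187, 0.1747]
orientation: [0.432, 0.902, 0.001, -0.001]
ft_force: [0.1, -0.1, 0.0]
grip_width: 0.0
```

Call:
{"op": "carry_out", "data": {
  "rows": [
    [0.0035, -0.01, 0.004, 0, 0, -0.112],
    [0.0045, -0.0095, 0.004, 0, 0, -0.112],
    [0.0055, -0.009, 0.004, 0, 0, -0.112],
    [0.0065, -0.008, 0.004, 0, 0, -0.112],
    [0.0075, -0.0075, 0.004, 0, 0, -0.112],
    [0.008, -0.0065, 0.004, 0, 0, -0.113],
    [0, 0, 0, 0, 0, 0],
    [0, 0, 0, 0, 0, 0]
  ]
}}

```text
clock: 28.03
position: [0.4237, -0.2395, 0.1512]
orientation: [0.114, 0.993, 0.001, -0.0]
ft_force: [0.0, 1.0, 0.5]
grip_width: -0.002
```

```bash
python3 look.py w24; python3 - <<'E'
from h import *;from station import read_state
s=read_state();plan(s,[.4245,-.2399,.04],2.92)
E
```

```text
28.0333 [ 0.4237 -0.2395  0.1512] [ 0.1142  0.9935  0.0012 -0.    ] [0.  1.  0.5] -0.00194565357426588 joints [-0.63 -0.16  2.1   0.    1.2  -1.97]
n 3 D [ 1.000e-04 -2.000e-04 -1.119e-01] rv [ 0.0019  0.0009 -0.0066]
[-0.0, -0.0001, 0.0373, 0.0006, 0.0003, -0.0022],
[-0.0, -0.0001, 0.0373, 0.0006, 0.0003, -0.0022],
[-0.0, -0.0001, 0.0373, 0.0006, 0.0003, -0.0022],
```

View pics/w24.png

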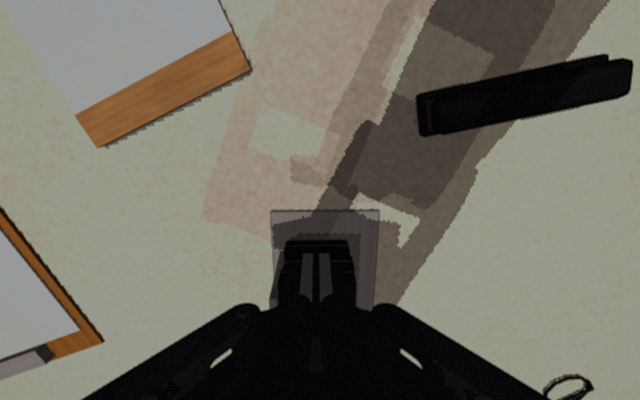

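Call:
{"op": "carry_out", "data": {
  "rows": [
    [0, 0, 0.035, 0, 0, -0.006],
    [0, 0, 0.035, 0, 0, 0],
    [0, 0, 0.03, 0, 0, 0],
    [0, 0, 0.014, 0, 0, 0],
    [0, 0, 0, 0, 0, 0]
  ]
}}

```text
clock: 28.5
position: [0.4227, -0.2378, 0.0347]
orientation: [0.11, 0.994, 0.003, -0.002]
ft_force: [-0.4, 0.7, 0.0]
grip_width: 0.003
```

Call:
{"op": "carry_out", "data": {
  "rows": [
    [-0.01, 0, 0, 0, 0, 0],
    [-0.006, 0, 0, 0, 0, 0],
    [-0.003, 0, 0, 0, 0, 0],
    [0, 0, 0, 0, 0, 0]
  ]
}}

```text
clock: 28.83
position: [0.446, -0.2455, 0.0413]
orientation: [0.109, 0.994, -0.001, 0.003]
ft_force: [0.5, 0.9, -0.0]
grip_width: -0.006
```

Call:
{"op": "carry_out", "data": {
  "rows": [
    [-0.002, 0, 0, 0, 0, 0],
    [-0.002, 0, 0, 0, 0, 0],
    [0, 0, 0, 0, 0, 0]
  ]
}}

```text
clock: 29.08
position: [0.4479, -0.2454, 0.0396]
orientation: [0.109, 0.994, 0.0, 0.002]
ft_force: [0.0, -1.3, 0.4]
grip_width: 0.001
```

Call:
{"op": "carry_out", "data": {
  "rows": [
    [-0.002, 0, 0, 0, 0, 0],
    [-0.002, 0, 0, 0, 0, 0],
    [0, 0, 0, 0, 0, 0]
  ]
}}

```text
clock: 29.33
position: [0.4516, -0.2461, 0.0392]
orientation: [0.109, 0.994, 0.0, 0.001]
ft_force: [-0.3, -0.1, 0.7]
grip_width: -0.002
```

Call:
{"op": "carry_out", "data": {
  "rows": [
    [-0.002, 0, 0, 0, 0, 0],
    [0, 0, 0, 0, 0, 0]
  ]
}}

```text
clock: 29.5
position: [0.4535, -0.2465, 0.0391]
orientation: [0.109, 0.994, 0.0, 0.001]
ft_force: [-0.0, 0.2, -0.2]
grip_width: 0.001
```

Call:
{"op": "carry_out", "data": {
  "rows": [
    [-0.002, 0, 0, 0, 0, 0],
    [0, 0, 0, 0, 0, 0]
  ]
}}

```text
clock: 29.67
position: [0.4552, -0.2468, 0.039]
orientation: [0.109, 0.994, 0.0, 0.001]
ft_force: [-0.0, -0.5, -1.8]
grip_width: 0.002
```

Call:
{"op": "carry_out", "data": {
  "rows": [
    [-0.002, 0, 0, 0, 0, 0],
    [0, 0, 0, 0, 0, 0]
  ]
}}

```text
clock: 29.83
position: [0.4566, -0.2471, 0.0389]
orientation: [0.109, 0.994, 0.001, 0.0]
ft_force: [-5.2, 0.6, 3.0]
grip_width: -0.001
```

```bash
python3 - <<'E'
from h import *;from station import optics
d=optics.camera("side");cv2.imwrite("pics/side7.png",cv2.resize(d["color"][140:210,330:420,::-1],None,fx=8,fy=8,interpolation=cv2.INTER_CUBIC))
E
```

```text
(no output)
```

View pics/side7.png

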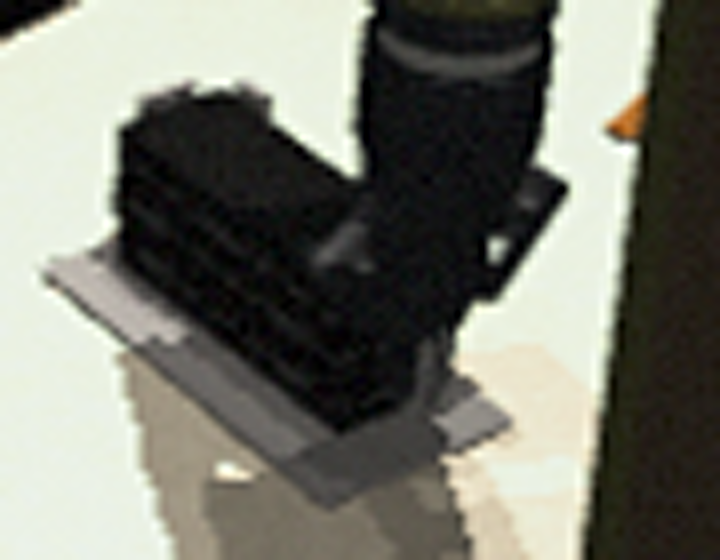

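Call:
{"op": "carry_out", "data": {
  "rows": [
    [-0.002, 0, 0, 0, 0, 0],
    [0, 0, 0, 0, 0, 0]
  ]
}}

```text
clock: 30.05
position: [0.4567, -0.2471, 0.0386]
orientation: [0.109, 0.994, 0.001, -0.002]
ft_force: [-12.4, 2.0, 8.5]
grip_width: -0.002
```

Call:
{"op": "carry_out", "data": {
  "rows": [
    [-0.002, 0, 0, 0, 0, 0],
    [0, 0, 0, 0, 0, 0]
  ]
}}

```text
clock: 30.22
position: [0.4567, -0.2466, 0.0373]
orientation: [0.109, 0.994, 0.002, -0.004]
ft_force: [-17.2, 2.2, 6.6]
grip_width: 0.0
```

Call:
{"op": "carry_out", "data": {
  "rows": [
    [-0.002, 0, 0, 0, 0, 0],
    [0, 0, 0, 0, 0, 0]
  ]
}}

```text
clock: 30.38
position: [0.4567, -0.2461, 0.036]
orientation: [0.109, 0.994, 0.003, -0.007]
ft_force: [-22.6, 3.9, 6.9]
grip_width: 0.001
```

Call:
{"op": "carry_out", "data": {
  "rows": [
    [0.008, 0, 0, 0, 0, 0],
    [0.015, 0, -0.02, 0, 0, 0],
    [0, 0, -0.04, 0, 0, 0],
    [-0.01, 0, -0.04, 0, 0, 0],
    [-0.03, 0, -0.04, 0, 0, 0],
    [-0.04, 0, -0.02, 0, 0, 0],
    [-0.03, 0, 0, 0, 0, 0],
    [-0.02, 0, 0, 0, 0, 0]
  ],
  "jaw": 1.0
}}

```text
clock: 31.05
position: [0.5637, -0.2716, 0.195]
orientation: [0.109, 0.994, -0.001, 0.006]
ft_force: [-2.0, 0.1, -0.3]
grip_width: 1.003
```

Call:
{"op": "carry_out", "data": {
  "rows": [
    [0, 0, 0, 0, 0, 0],
    [0, 0, 0, 0, 0, 0]
  ]
}}

```text
clock: 31.22
position: [0.5604, -0.2703, 0.1913]
orientation: [0.109, 0.994, 0.0, 0.002]
ft_force: [0.2, -0.1, -1.2]
grip_width: 1.002
```

```bash
python3 look.py w25; python3 - <<'E'
from h import *
a=cv2.imread("pics/w25.png")
crop("pics/w25a.png",a,220,60,420,190,4,.4)
crop("pics/w25b.png",a,220,180,420,310,4,.4)
E
```

```text
31.2167 [ 0.5604 -0.2703  0.1913] [1.091e-01 9.940e-01 3.000e-04 1.800e-03] [ 0.2 -0.1 -1.2] 1.001854957532283 joints [-0.54  0.1   1.77  0.    1.26 -1.89]
```

View pics/w25.png

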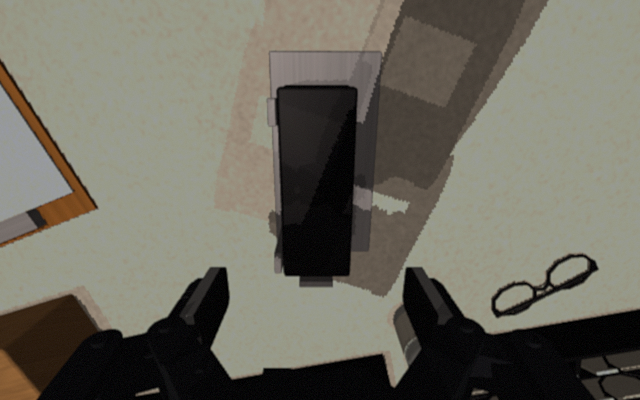

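View pics/w25a.png

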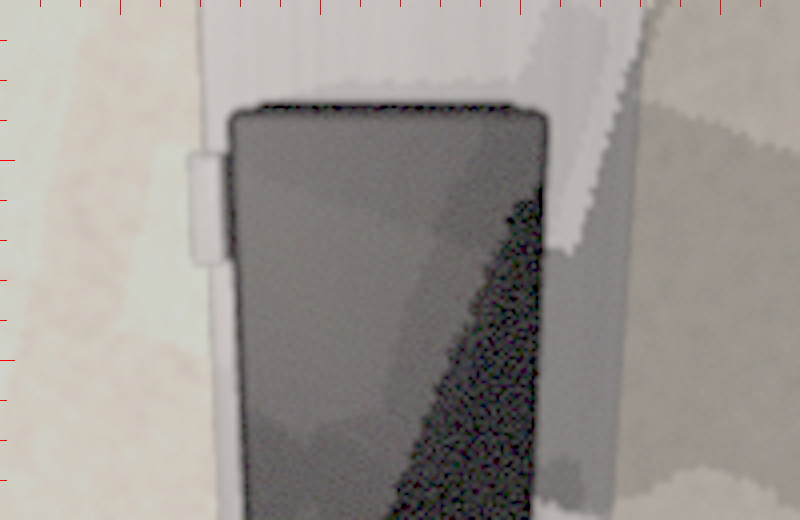

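View pics/w25b.png

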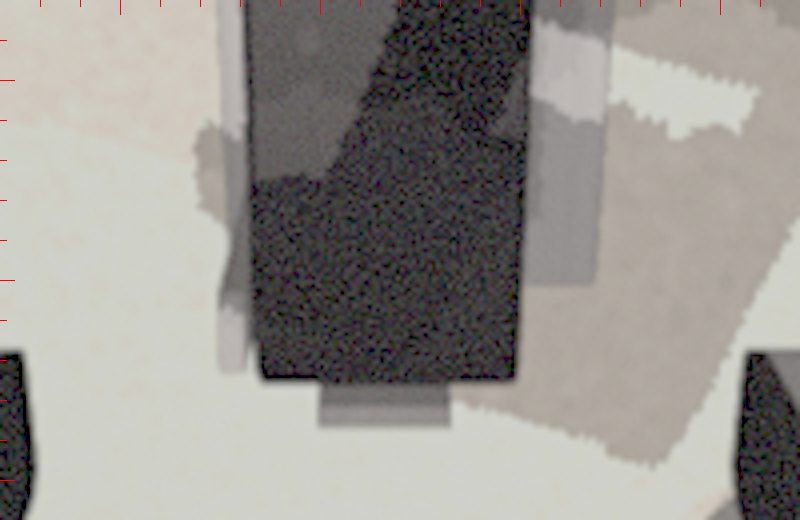

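```bash
python3 - <<'E'
from h import *
a=cv2.imread("pics/w25.png")
crop("pics/w25c.png",a,260,50,330,130,9,.4)
crop("pics/w25d.png",a,262,235,352,295,8,.3)
E
```

```text
(no output)
```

View pics/w25c.png

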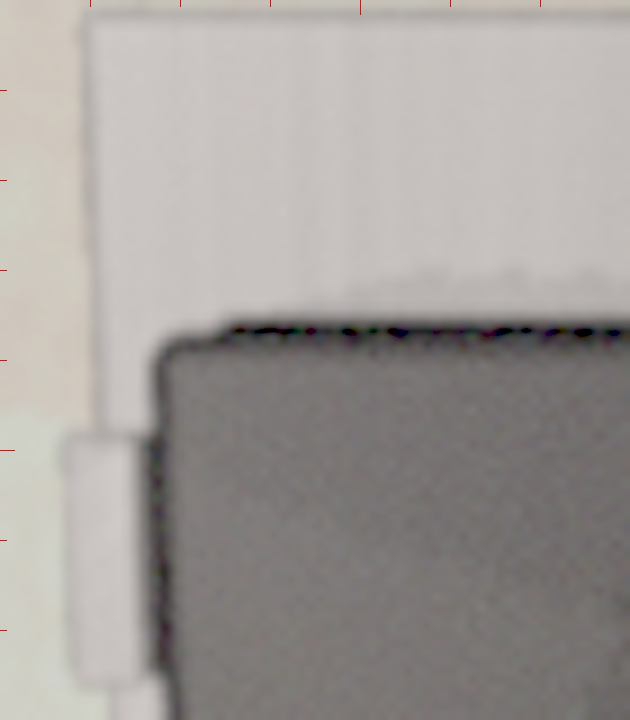

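View pics/w25d.png

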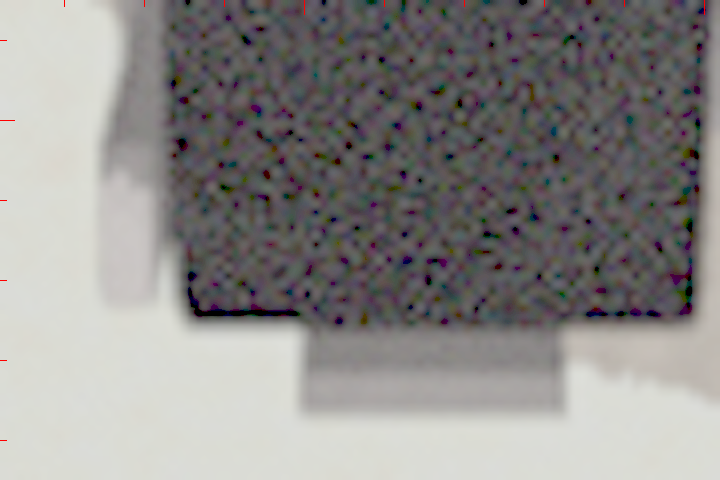

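```bash
python3 - <<'E'
from h import *
c,s=pickle.load(open("pics/w25.pkl","rb"))
a=lambda u,v:(260+u/9,50+v/9)
b=lambda u,v:(262+u/8,235+v/8)
Ps=[(-112,-44,6),(-112,60,6),(93,60,6),(-72,-30,84),(-72,-36,84),(-52,-30,84),(-52,-36,84),(52,-30,84),(52,-36,84),(72,-30,84),(72,-36,84),(86,-15,84),(86,15,84),(80,-15,84),(80,15,84)]
us=[a(88,14),(382,51.5),(369.25,251.2),a(140,436),a(64,436),a(144,688),a(76,688),b(155,172),b(100,172),b(155,306),b(102,306),b(302,412),b(564,412),b(303,370),b(563,370)]
Pc=[(-80,-30,78),(-80,30,78),(80,-30,78),(80,30,78)]
uc=[a(158,338),(357,87.5),b(188,320),b(692,320)]
q=relfit(c,Ps,us,Pc,uc,[.5475,-.2675,-.2205])
E
```

```text
stand [ 0.5489 -0.2676 -0.2221] cam [ 0.0029  0.0037 -0.    ] REL mm [-0.17  0.42] yaw 0.0038
[[-1.1, 0.0], [0.5, 0.5], [-0.5, 0.7], [-0.2, 0.3], [-0.1, 0.2], [0.5, 0.9], [-0.1, 0.8], [-0.2, -4.0], [-0.3, -4.1], [0.6, -0.4], [0.4, -0.4], [-0.4, 0.0], [0.6, 0.1], [-0.6, -0.5], [0.8, -0.4]] [[-1.5, -0.6], [1.5, -0.6], [-1.7, 1.9], [1.8, 1.8]]
```

```bash
python3 - <<'E'
from h import *
c,s=pickle.load(open("pics/w25.pkl","rb"))
q=[.5489,-.2676,-.2221]
C=-c["R"].T@c["t"]+[0,0,.0029];R=Ro.from_rotvec([.0037,0,0]).as_matrix()@c["R"];c["R"]=R;c["t"]=-R@C
def st(uv,z):
    d=ray(c,uv,z)[:2]-q[:2];k=q[2];return np.round([1000*d@[np.cos(k),np.sin(k)],1000*d@[-np.sin(k),np.cos(k)]],1)
for v in (322,325): 
  for z in (.03,.054,.078,.015): print(v,z,st((310,50+v/9),z), st((220+258/4,60+103/4),z), st((220+515/4,60+103/4),z))
print("top -x end",st((310,50+340/9),.078),"top +x",st((310,235+320/8),.078), "plate -x end",st((300,51.5),.006))
E
```

```text
322 0.03 [-82.3  -5.9] [-82.2 -28.2] [-82.4  27.9]
322 0.054 [-81.6  -5.5] [-81.5 -25.9] [-81.7  25.5]
322 0.078 [-80.9  -5.1] [-80.9 -23.7] [-81.  23.]
322 0.015 [-82.7  -6.1] [-82.6 -29.6] [-82.9  29.4]
325 0.03 [-82.   -5.9] [-82.2 -28.2] [-82.4  27.9]
325 0.054 [-81.3  -5.5] [-81.5 -25.9] [-81.7  25.5]
325 0.078 [-80.7  -5.1] [-80.9 -23.7] [-81.  23.]
325 0.015 [-82.4  -6.2] [-82.6 -29.6] [-82.9  29.4]
top -x end [-79.6  -5.1] top +x [78.  -5.6] plate -x end [-112.1  -15.4]
```

```bash
python3 - <<'E'
from h import *;from station import read_state
s=read_state()
yaw=2.9196;R=Ro.from_matrix(np.array([[np.cos(yaw),np.sin(yaw),0],[np.sin(yaw),-np.cos(yaw),0],[0,0,-1]]))*Ro.from_rotvec([0,-.25,0])
plan(s,[.4338,-.2416,.19],R=R)
E
```

```text
n 4 D [-0.1257  0.0285 -0.0009] rv [ 0.0016 -0.2476  0.0028]
[0.0322, 0.0001, 0.0001, 0.0004, -0.0619, 0.0007],
[0.0322, 0.0001, -0.0019, 0.0004, -0.0619, 0.0007],
[0.032, 0.0001, -0.0038, 0.0004, -0.0619, 0.0007],
[0.0317, 0.0001, -0.0058, 0.0004, -0.0619, 0.0007],
```

Call:
{"op": "carry_out", "data": {
  "rows": [
    [0.032, 0, 0, 0, -0.062, 0.001],
    [0.032, 0, -0.002, 0, -0.062, 0.001],
    [0.032, 0, -0.004, 0, -0.062, 0.001],
    [0.032, 0, -0.006, 0, -0.062, 0],
    [0.0086, 0, 0.0339, 0, 0, 0],
    [0.0086, 0, 0.0339, 0, 0, 0],
    [0.0074, 0, 0.029, 0, 0, 0],
    [0, 0, 0, 0, 0, 0]
  ],
  "jaw": 0
}}

```text
clock: 31.93
position: [0.4287, -0.2385, 0.0844]
orientation: [0.111, 0.987, -0.01, 0.119]
ft_force: [-1.2, 0.4, -2.0]
grip_width: 0.004
```

```bash
cat > sp.py <<'E'
from h import *;from station import read_state
s=read_state();q=[.5489,-.2676,-.2221]
d=s["position"][:2]-q[:2];k=q[2];f=s["ft_force"]
c,n=np.cos(k),np.sin(k)
R=Ro.from_quat(s["orientation"]).as_matrix()
print("t",s["clock"].round(2) if hasattr(s["clock"],"round") else s["clock"],"TCP stand mm",np.round([1000*d@[c,n],1000*d@[-n,c],1000*s["position"][2]],1),"f",np.round([f[0]*c+f[1]*n,-f[0]*n+f[1]*c,f[2]],1),"z axis stand",np.round([R[0,2]*c+R[1,2]*n,-R[0,2]*n+R[1,2]*c,R[2,2]],3),"yaw",np.arctan2(R[1,0],R[0,0]).round(3),"j",s["joint_positions"].round(2))
E
python3 sp.py
```

```text
t 31.9333 TCP stand mm [-123.6    2.    84.4] f [-1.3  0.1 -2. ] z axis stand [ 0.238  0.006 -0.971] yaw 2.917 j [-0.68 -0.2   2.27  0.14  0.86 -2.11]
```

Tilted so the tip leads. Now down to z≈33 mm and forward.

Call:
{"op": "carry_out", "data": {
  "rows": [
    [0.006, 0, 0.024, 0, 0, 0],
    [0.005, 0, 0.019, 0, 0, 0],
    [0.0017, 0, 0.0068, 0, 0, 0],
    [0, 0, 0, 0, 0, 0],
    [0, 0, 0, 0, 0, 0]
  ]
}}

```text
clock: 32.35
position: [0.4344, -0.2423, 0.0407]
orientation: [0.11, 0.986, -0.013, 0.125]
ft_force: [0.2, -0.0, 0.4]
grip_width: 0.001
```

```bash
python3 sp.py
```

```text
t 32.35 TCP stand mm [-117.2   -0.5   40.7] f [0.2 0.  0.4] z axis stand [ 0.249  0.001 -0.969] yaw 2.919 j [-0.67 -0.11  2.28  0.16  0.75 -2.13]
```

Call:
{"op": "carry_out", "data": {
  "rows": [
    [0.002, 0, 0.0078, 0, 0, 0],
    [-0.0097, 0, 0.0025, 0, 0, 0],
    [-0.0058, 0, 0.0015, 0, 0, 0],
    [0, 0, 0, 0, 0, 0],
    [0, 0, 0, 0, 0, 0]
  ]
}}

```text
clock: 32.77
position: [0.4506, -0.2458, 0.0324]
orientation: [0.11, 0.986, -0.013, 0.125]
ft_force: [-0.6, -0.4, -0.3]
grip_width: 0.003
```

```bash
python3 sp.py
```

```text
t 32.7667 TCP stand mm [-100.7   -0.4   32.4] f [-0.5 -0.5 -0.3] z axis stand [ 0.249  0.001 -0.969] yaw 2.92 j [-0.66 -0.05  2.25  0.16  0.73 -2.11]
```

Call:
{"op": "carry_out", "data": {
  "rows": [
    [-0.0019, 0, 0.0005, 0, 0, 0],
    [0, 0, 0, 0, 0, 0]
  ]
}}

```text
clock: 32.93
position: [0.4518, -0.2459, 0.0318]
orientation: [0.11, 0.986, -0.013, 0.124]
ft_force: [-0.5, -0.9, -1.0]
grip_width: -0.0
```

Call:
{"op": "carry_out", "data": {
  "rows": [
    [-0.0019, 0, 0.0005, 0, 0, 0],
    [0, 0, 0, 0, 0, 0]
  ]
}}

```text
clock: 33.1
position: [0.4535, -0.2462, 0.0316]
orientation: [0.11, 0.986, -0.013, 0.124]
ft_force: [1.1, 0.3, -0.5]
grip_width: -0.001
```

Call:
{"op": "carry_out", "data": {
  "rows": [
    [-0.0019, 0, 0.0005, 0, 0, 0],
    [0, 0, 0, 0, 0, 0]
  ]
}}

```text
clock: 33.27
position: [0.4543, -0.2463, 0.0313]
orientation: [0.11, 0.986, -0.013, 0.123]
ft_force: [-6.2, 1.1, 5.7]
grip_width: 0.0
```

```bash
python3 sp.py
```

```text
t 33.2667 TCP stand mm [-97.   -0.1  31.3] f [-6.3 -0.3  5.7] z axis stand [ 0.245  0.002 -0.97 ] yaw 2.92 j [-0.65 -0.04  2.24  0.16  0.73 -2.11]
```

Call:
{"op": "carry_out", "data": {
  "rows": [
    [-0.0019, 0, 0.0005, 0, 0, 0],
    [0, 0, 0, 0, 0, 0]
  ]
}}

```text
clock: 33.43
position: [0.4557, -0.2465, 0.031]
orientation: [0.11, 0.986, -0.012, 0.122]
ft_force: [-8.4, 1.6, 5.9]
grip_width: 0.0
```

Call:
{"op": "carry_out", "data": {
  "rows": [
    [-0.0019, 0, 0.0005, 0, 0, 0],
    [0, 0, 0, 0, 0, 0]
  ]
}}

```text
clock: 33.6
position: [0.4569, -0.2467, 0.0309]
orientation: [0.11, 0.987, -0.012, 0.121]
ft_force: [-13.6, 2.6, 11.1]
grip_width: -0.001
```

```bash
python3 sp.py
```

```text
t 33.6 TCP stand mm [-94.4   0.2  30.9] f [-13.9  -0.4  11.1] z axis stand [ 0.241  0.003 -0.97 ] yaw 2.92 j [-0.65 -0.03  2.23  0.15  0.73 -2.1 ]
```

Call:
{"op": "carry_out", "data": {
  "rows": [
    [-0.0019, 0, 0.0005, 0, 0, 0],
    [0, 0, 0, 0, 0, 0]
  ]
}}

```text
clock: 33.77
position: [0.4572, -0.2466, 0.0303]
orientation: [0.109, 0.987, -0.011, 0.119]
ft_force: [-23.1, 3.1, 17.6]
grip_width: -0.003
```

Call:
{"op": "carry_out", "data": {
  "rows": [
    [-0.0019, 0, 0.0005, 0, 0, 0],
    [0, 0, 0, 0, 0, 0]
  ]
}}

```text
clock: 33.93
position: [0.4574, -0.2467, 0.0303]
orientation: [0.108, 0.987, -0.011, 0.116]
ft_force: [-34.8, 4.7, 29.5]
grip_width: -0.002
```

```bash
python3 sp.py
```

```text
t 33.9333 TCP stand mm [-93.9   0.3  30.3] f [-35.   -3.1  29.5] z axis stand [ 0.232  0.005 -0.973] yaw 2.922 j [-0.65 -0.03  2.22  0.15  0.74 -2.1 ]
```

Call:
{"op": "carry_out", "data": {
  "rows": [
    [0.0116, 0, -0.003, 0, 0, 0],
    [-0.003, 0, -0.0116, 0, 0, 0],
    [-0.003, 0, -0.0116, 0, 0, 0],
    [0, 0, 0, 0, 0, 0],
    [0, 0, 0, 0, 0, 0]
  ]
}}

```text
clock: 34.35
position: [0.452, -0.2464, 0.0564]
orientation: [0.11, 0.986, -0.014, 0.125]
ft_force: [-0.5, -0.1, 0.7]
grip_width: -0.001
```

```bash
python3 sp.py
```

```text
t 34.35 TCP stand mm [-99.2  -0.6  56.4] f [-0.4 -0.2  0.7] z axis stand [ 0.25   0.    -0.968] yaw 2.919 j [-0.66 -0.1   2.24  0.15  0.78 -2.1 ]
```

Call:
{"op": "carry_out", "data": {
  "rows": [
    [-0.0019, 0, 0.0005, 0, 0, 0],
    [0, 0, 0, 0, 0, 0]
  ]
}}

```text
clock: 34.52
position: [0.4532, -0.2461, 0.0548]
orientation: [0.11, 0.986, -0.013, 0.124]
ft_force: [0.5, -0.6, -0.2]
grip_width: -0.002
```

Call:
{"op": "carry_out", "data": {
  "rows": [
    [-0.0019, 0, 0.0005, 0, 0, 0],
    [0, 0, 0, 0, 0, 0]
  ]
}}

```text
clock: 34.68
position: [0.4553, -0.2466, 0.0549]
orientation: [0.11, 0.986, -0.013, 0.124]
ft_force: [-0.2, 0.0, 0.2]
grip_width: -0.001
```

Call:
{"op": "carry_out", "data": {
  "rows": [
    [-0.0019, 0, 0.0005, 0, 0, 0],
    [0, 0, 0, 0, 0, 0]
  ]
}}

```text
clock: 34.85
position: [0.4565, -0.2468, 0.0548]
orientation: [0.11, 0.986, -0.013, 0.123]
ft_force: [-4.4, 0.1, 1.9]
grip_width: 0.001
```

Call:
{"op": "carry_out", "data": {
  "rows": [
    [-0.0019, 0, 0.0005, 0, 0, 0],
    [0, 0, 0, 0, 0, 0]
  ]
}}

```text
clock: 35.02
position: [0.4569, -0.2469, 0.0547]
orientation: [0.109, 0.987, -0.012, 0.121]
ft_force: [-14.5, 1.7, 10.9]
grip_width: -0.001
```

```bash
python3 sp.py
```

```text
t 35.0167 TCP stand mm [-94.3  -0.   54.7] f [-14.5  -1.6  10.9] z axis stand [ 0.241  0.003 -0.971] yaw 2.92 j [-0.65 -0.08  2.22  0.15  0.78 -2.09]
```

Call:
{"op": "carry_out", "data": {
  "rows": [
    [0.0087, 0, -0.0022, 0, 0, 0],
    [-0.003, 0, -0.0116, 0, 0, 0],
    [-0.003, 0, -0.0116, 0, 0, 0],
    [0, 0, 0, 0, 0, 0],
    [0, 0, 0, 0, 0, 0]
  ]
}}

```text
clock: 35.43
position: [0.451, -0.2461, 0.0803]
orientation: [0.11, 0.986, -0.014, 0.125]
ft_force: [0.1, -0.2, 0.2]
grip_width: -0.001
```

Call:
{"op": "carry_out", "data": {
  "rows": [
    [-0.0029, 0, 0.0007, 0, 0, 0],
    [-0.001, 0, 0.0003, 0, 0, 0],
    [0, 0, 0, 0, 0, 0]
  ]
}}

```text
clock: 35.68
position: [0.4542, -0.2463, 0.0787]
orientation: [0.11, 0.986, -0.013, 0.124]
ft_force: [-0.5, -0.2, -0.1]
grip_width: -0.0
```

Call:
{"op": "carry_out", "data": {
  "rows": [
    [-0.0019, 0, 0.0005, 0, 0, 0],
    [0, 0, 0, 0, 0, 0]
  ]
}}

```text
clock: 35.85
position: [0.4562, -0.2469, 0.0789]
orientation: [0.11, 0.986, -0.013, 0.124]
ft_force: [-0.9, 0.4, 0.2]
grip_width: -0.004
```

Call:
{"op": "carry_out", "data": {
  "rows": [
    [-0.0019, 0, 0.0005, 0, 0, 0],
    [0, 0, 0, 0, 0, 0]
  ]
}}

```text
clock: 36.02
position: [0.4567, -0.247, 0.0788]
orientation: [0.11, 0.986, -0.013, 0.122]
ft_force: [-8.9, 2.1, 6.4]
grip_width: 0.003
```

```bash
python3 sp.py
```

```text
t 36.0167 TCP stand mm [-94.5  -0.2  78.8] f [-9.1  0.1  6.4] z axis stand [ 0.243  0.002 -0.97 ] yaw 2.92 j [-0.65 -0.12  2.21  0.14  0.83 -2.08]
```

Call:
{"op": "carry_out", "data": {
  "rows": [
    [0.0087, 0, -0.0022, 0, 0, 0],
    [0, 0, -0.03, 0, 0, 0],
    [-0.0086, 0, -0.0339, 0, 0, 0],
    [-0.0086, 0, -0.0339, 0, 0, 0],
    [0, 0, 0, 0, 0, 0]
  ]
}}

```text
clock: 36.43
position: [0.4453, -0.2465, 0.1873]
orientation: [0.11, 0.985, -0.017, 0.131]
ft_force: [2.1, 0.1, 1.7]
grip_width: -0.0
```

```bash
python3 sp.py; python3 - <<'E'
from h import *;from station import read_state
s=read_state()
yaw=1.349;R=Ro.from_matrix(np.array([[np.cos(yaw),np.sin(yaw),0],[np.sin(yaw),-np.cos(yaw),0],[0,0,-1]]))*Ro.from_rotvec([0,-.25,0])
plan(s,[.5634,-.2032,.17],R=R,wmax=.11)
E
```

```text
t 36.4333 TCP stand mm [-105.7   -2.3  187.3] f [2.1 0.6 1.7] z axis stand [ 0.261 -0.005 -0.965] yaw 2.92 j [-0.67 -0.3   2.17  0.13  1.04 -2.07]
n 15 D [ 0.1181  0.0433 -0.0173] rv [0.3958 0.0152 1.5193]
[-0.0065, 0.0046, 0.0029, 0.0264, 0.001, 0.1013],
[-0.006, 0.0053, 0.0028, 0.0264, 0.001, 0.1013],
[-0.0054, 0.0059, 0.0026, 0.0264, 0.001, 0.1013],
[-0.0048, 0.0065, 0.0025, 0.0264, 0.001, 0.1013],
[-0.0041, 0.007, 0.0023, 0.0264, 0.001, 0.1013],
[-0.0034, 0.0075, 0.0021, 0.0264, 0.001, 0.1013],
[-0.0026, 0.0078, 0.0019, 0.0264, 0.001, 0.1013],
[-0.0018, 0.0081, 0.0017, 0.0264, 0.001, 0.1013]
--
[-0.001, 0.0083, 0.0015, 0.0264, 0.001, 0.1013],
[-0.0001, 0.0084, 0.0012, 0.0264, 0.001, 0.1013],
[0.0007, 0.0084, 0.001, 0.0264, 0.001, 0.1013],
[0.0015, 0.0083, 0.0008, 0.0264, 0.001, 0.1013],
[0.0024, 0.0081, 0.0006, 0.0264, 0.001, 0.1013],
[0.0032, 0.0078, 0.0004, 0.0264, 0.001, 0.1013],
[0.004, 0.0075, 0.0002, 0.0264, 0.001, 0.1013],
```

Call:
{"op": "carry_out", "data": {
  "rows": [
    [-0.0065, 0.0046, 0.002, 0.0264, 0.001, 0.1013],
    [-0.006, 0.0053, 0.002, 0.0264, 0.001, 0.1013],
    [-0.0054, 0.006, 0.002, 0.0264, 0.001, 0.1013],
    [-0.0048, 0.0065, 0.002, 0.0264, 0.001, 0.1013],
    [-0.004, 0.007, 0.002, 0.0264, 0.001, 0.1013],
    [-0.0034, 0.0075, 0.002, 0.0264, 0.001, 0.1013],
    [-0.0026, 0.008, 0.002, 0.0264, 0.001, 0.1013],
    [-0.0018, 0.008, 0.002, 0.0264, 0.001, 0.1013]
  ]
}}

```text
clock: 37.1
position: [0.5043, -0.2198, 0.171]
orientation: [0.503, 0.855, -0.064, 0.104]
ft_force: [-0.6, 0.8, -1.1]
grip_width: -0.004
```

Call:
{"op": "carry_out", "data": {
  "rows": [
    [-0.001, 0.0083, 0.0015, 0.0264, 0.001, 0.1013],
    [0, 0.0084, 0.0012, 0.0264, 0.001, 0.1013],
    [0.0007, 0.0084, 0.001, 0.0264, 0.001, 0.1013],
    [0.0015, 0.0083, 0.0008, 0.0264, 0.001, 0.1013],
    [0.0024, 0.008, 0.0006, 0.0264, 0.001, 0.1013],
    [0.0032, 0.0078, 0.0004, 0.0264, 0.001, 0.1013],
    [0.004, 0.0075, 0, 0.0264, 0.001, 0.1013],
    [0, 0, 0, 0, 0, 0]
  ]
}}

```text
clock: 37.77
position: [0.5603, -0.1992, 0.1623]
orientation: [0.775, 0.62, -0.099, 0.071]
ft_force: [-0.1, -0.8, -0.8]
grip_width: -0.0
```

```bash
python3 sp.py; python3 - <<'E'
from h import *;from station import read_state
s=read_state()
yaw=1.349;R=Ro.from_matrix(np.array([[np.cos(yaw),np.sin(yaw),0],[np.sin(yaw),-np.cos(yaw),0],[0,0,-1]]))*Ro.from_rotvec([0,-.25,0])
plan(s,[.5634,-.2032,.08],R=R,wmax=.11)
E
```

```text
t 37.7667 TCP stand mm [ -3.9  69.2 162.3] f [ 0.1 -0.8 -0.8] z axis stand [-0.013 -0.241 -0.97 ] yaw 1.352 j [-0.33  0.08  1.86 -0.26  1.2  -0.01]
n 3 D [ 0.0031 -0.004  -0.0823] rv [-0.0129 -0.0065  0.003 ]
[0.0056, 0.0017, 0.0269, -0.0043, -0.0022, 0.001],
[0.0056, 0.0015, 0.0269, -0.0043, -0.0022, 0.001],
[0.0057, 0.0014, 0.0269, -0.0043, -0.0022, 0.001],
```

Call:
{"op": "carry_out", "data": {
  "rows": [
    [0.0074, 0.0015, 0.029, -0.004, -0.002, 0.001],
    [0.0074, 0.0015, 0.029, -0.004, -0.002, 0.001],
    [0.0074, 0.001, 0.029, -0.004, -0.002, 0],
    [0.0062, 0, 0.0242, 0, 0, 0],
    [0.0025, 0, 0.0095, 0, 0, 0],
    [0, 0, 0, 0, 0, 0],
    [0, 0, 0, 0, 0, 0]
  ]
}}

```text
clock: 38.35
position: [0.562, -0.2001, 0.0386]
orientation: [0.774, 0.621, -0.098, 0.077]
ft_force: [0.4, 0.2, 0.0]
grip_width: 0.0
```

```bash
python3 sp.py
```

```text
t 38.35 TCP stand mm [-2.1 68.7 38.6] f [0.4 0.3 0. ] z axis stand [-0.001 -0.248 -0.969] yaw 1.352 j [-0.33  0.23  1.93 -0.3   0.98  0.06]
```

Call:
{"op": "carry_out", "data": {
  "rows": [
    [0.0015, 0, 0.006, 0, 0, 0],
    [-0.0116, 0, 0.003, 0, 0, 0],
    [-0.0068, 0, 0.0017, 0, 0, 0],
    [0, 0, 0, 0, 0, 0],
    [0, 0, 0, 0, 0, 0]
  ]
}}

```text
clock: 38.77
position: [0.5582, -0.2194, 0.0329]
orientation: [0.775, 0.62, -0.098, 0.078]
ft_force: [0.2, -0.5, -0.3]
grip_width: 0.001
```

```bash
python3 sp.py
```

```text
t 38.7667 TCP stand mm [-1.5 49.  32.9] f [ 0.3 -0.4 -0.3] z axis stand [-0.    -0.248 -0.969] yaw 1.349 j [-0.36  0.24  1.93 -0.3   0.96  0.04]
```

Call:
{"op": "carry_out", "data": {
  "rows": [
    [-0.0019, 0, 0.0005, 0, 0, 0],
    [0, 0, 0, 0, 0, 0]
  ]
}}

```text
clock: 38.93
position: [0.5576, -0.2207, 0.0323]
orientation: [0.775, 0.62, -0.098, 0.077]
ft_force: [-0.8, 0.6, 0.2]
grip_width: -0.0
```

Call:
{"op": "carry_out", "data": {
  "rows": [
    [-0.0019, 0, 0.0005, 0, 0, 0],
    [0, 0, 0, 0, 0, 0]
  ]
}}

```text
clock: 39.1
position: [0.557, -0.2224, 0.032]
orientation: [0.774, 0.62, -0.098, 0.077]
ft_force: [0.5, -0.7, 0.2]
grip_width: -0.003
```

```bash
python3 sp.py
```

```text
t 39.1 TCP stand mm [-2.  45.9 32. ] f [ 0.6 -0.5  0.2] z axis stand [-0.001 -0.248 -0.969] yaw 1.351 j [-0.36  0.24  1.93 -0.3   0.96  0.03]
```

Call:
{"op": "carry_out", "data": {
  "rows": [
    [-0.0019, 0, 0.0005, 0, 0, 0],
    [0, 0, 0, 0, 0, 0]
  ]
}}

```text
clock: 39.27
position: [0.5567, -0.2239, 0.0319]
orientation: [0.775, 0.62, -0.098, 0.077]
ft_force: [1.1, 2.2, 0.3]
grip_width: 0.005
```

Call:
{"op": "carry_out", "data": {
  "rows": [
    [-0.0019, 0, 0.0005, 0, 0, 0],
    [0, 0, 0, 0, 0, 0]
  ]
}}

```text
clock: 39.43
position: [0.5566, -0.2242, 0.0319]
orientation: [0.775, 0.62, -0.096, 0.076]
ft_force: [1.5, 10.1, 3.5]
grip_width: 0.001
```

```bash
python3 sp.py
```

```text
t 39.4333 TCP stand mm [-2.  44.  31.9] f [-0.8 10.2  3.5] z axis stand [-0.001 -0.244 -0.97 ] yaw 1.349 j [-0.37  0.24  1.93 -0.3   0.96  0.02]
```

Call:
{"op": "carry_out", "data": {
  "rows": [
    [-0.0019, 0, 0.0005, 0, 0, 0],
    [0, 0, 0, 0, 0, 0],
    [0.0097, 0, -0.0025, 0, 0, 0],
    [-0.003, 0, -0.0116, 0, 0, 0],
    [-0.003, 0, -0.0116, 0, 0, 0],
    [0, 0, 0, 0, 0, 0],
    [0, 0, 0, 0, 0, 0]
  ]
}}

```text
clock: 40.02
position: [0.5592, -0.2193, 0.0581]
orientation: [0.775, 0.62, -0.097, 0.079]
ft_force: [-0.5, -0.3, 0.1]
grip_width: -0.002
```

Call:
{"op": "carry_out", "data": {
  "rows": [
    [-0.0029, 0, 0.0007, 0, 0, 0],
    [0, 0, 0, 0, 0, 0]
  ]
}}

```text
clock: 40.18
position: [0.557, -0.2219, 0.0559]
orientation: [0.775, 0.62, -0.098, 0.077]
ft_force: [-0.1, -0.3, -0.0]
grip_width: -0.0
```

```bash
python3 sp.py
```

```text
t 40.1833 TCP stand mm [-2.2 46.3 55.9] f [-0.  -0.3 -0. ] z axis stand [-0.002 -0.248 -0.969] yaw 1.35 j [-0.36  0.21  1.92 -0.3   1.    0.02]
```

Call:
{"op": "carry_out", "data": {
  "rows": [
    [-0.0019, 0, 0.0005, 0, 0, 0],
    [0, 0, 0, 0, 0, 0]
  ]
}}

```text
clock: 40.35
position: [0.5567, -0.223, 0.0557]
orientation: [0.775, 0.62, -0.098, 0.077]
ft_force: [1.0, 3.3, 1.8]
grip_width: 0.001
```

Call:
{"op": "carry_out", "data": {
  "rows": [
    [-0.0019, 0, 0.0005, 0, 0, 0],
    [0, 0, 0, 0, 0, 0]
  ]
}}

```text
clock: 40.52
position: [0.5565, -0.224, 0.0557]
orientation: [0.775, 0.62, -0.097, 0.076]
ft_force: [0.2, 7.8, 2.2]
grip_width: 0.001
```

```bash
python3 sp.py
```

```text
t 40.5167 TCP stand mm [-2.2 44.2 55.7] f [-1.6  7.7  2.2] z axis stand [-0.002 -0.245 -0.969] yaw 1.35 j [-0.37  0.21  1.92 -0.29  1.    0.01]
```

Call:
{"op": "carry_out", "data": {
  "rows": [
    [-0.0019, 0, 0.0005, 0, 0, 0],
    [0, 0, 0, 0, 0, 0]
  ]
}}

```text
clock: 40.68
position: [0.5564, -0.2243, 0.0557]
orientation: [0.775, 0.62, -0.096, 0.075]
ft_force: [1.6, 14.1, 4.6]
grip_width: -0.002
```

Call:
{"op": "carry_out", "data": {
  "rows": [
    [0.0097, 0, -0.0025, 0, 0, 0],
    [-0.003, 0, -0.0116, 0, 0, 0],
    [-0.003, 0, -0.0116, 0, 0, 0],
    [0, 0, 0, 0, 0, 0],
    [-0.0029, 0, 0.0007, 0, 0, 0],
    [0, 0, 0, 0, 0, 0]
  ]
}}

```text
clock: 41.18
position: [0.5576, -0.2211, 0.0806]
orientation: [0.775, 0.62, -0.098, 0.078]
ft_force: [-0.3, -0.8, -0.5]
grip_width: 0.0
```

Call:
{"op": "carry_out", "data": {
  "rows": [
    [-0.0019, 0, 0.0005, 0, 0, 0],
    [0, 0, 0, 0, 0, 0]
  ]
}}

```text
clock: 41.35
position: [0.5566, -0.2226, 0.0794]
orientation: [0.775, 0.62, -0.098, 0.077]
ft_force: [0.5, -0.5, -0.2]
grip_width: -0.002
```

Call:
{"op": "carry_out", "data": {
  "rows": [
    [-0.0019, 0, 0.0005, 0, 0, 0],
    [0, 0, 0, 0, 0, 0]
  ]
}}

```text
clock: 41.52
position: [0.5564, -0.2239, 0.0794]
orientation: [0.775, 0.62, -0.098, 0.077]
ft_force: [0.1, 2.6, 0.2]
grip_width: 0.0
```

```bash
python3 sp.py
```

```text
t 41.5167 TCP stand mm [-2.3 44.3 79.4] f [-0.5  2.5  0.2] z axis stand [-0.002 -0.247 -0.969] yaw 1.35 j [-0.37  0.17  1.91 -0.29  1.04 -0.  ]
```

Top layer: one or two more pushes.

Call:
{"op": "carry_out", "data": {
  "rows": [
    [-0.0019, 0, 0.0005, 0, 0, 0],
    [0, 0, 0, 0, 0, 0]
  ]
}}

```text
clock: 41.68
position: [0.5564, -0.2242, 0.0794]
orientation: [0.775, 0.62, -0.097, 0.076]
ft_force: [1.4, 8.5, 1.5]
grip_width: -0.001
```

Call:
{"op": "carry_out", "data": {
  "rows": [
    [-0.0019, 0, 0.0005, 0, 0, 0],
    [0, 0, 0, 0, 0, 0]
  ]
}}

```text
clock: 41.85
position: [0.5563, -0.2244, 0.0794]
orientation: [0.775, 0.62, -0.095, 0.075]
ft_force: [2.0, 15.3, 4.3]
grip_width: -0.004
```

```bash
python3 sp.py
```

```text
t 41.85 TCP stand mm [-2.3 43.8 79.4] f [-1.5 15.4  4.3] z axis stand [-0.002 -0.241 -0.971] yaw 1.349 j [-0.37  0.17  1.91 -0.28  1.04 -0.01]
```

Call:
{"op": "carry_out", "data": {
  "rows": [
    [0.0097, 0, -0.0025, 0, 0, 0],
    [0.02, 0, -0.02, 0, 0, 0],
    [0.015, 0, -0.035, 0, 0.08, 0],
    [0.015, 0, -0.035, 0, 0.085, 0],
    [0, 0, -0.035, 0, 0.085, 0],
    [0, 0, 0, 0, 0, 0],
    [0, 0, 0, 0, 0, 0]
  ],
  "jaw": 1.0
}}

```text
clock: 42.43
position: [0.5755, -0.15, 0.195]
orientation: [0.781, 0.625, 0.001, 0.003]
ft_force: [0.7, 0.5, -0.8]
grip_width: 0.98
```

```bash
python3 look.py w26; python3 - <<'E'
from h import *;from station import optics
d=optics.camera("side");cv2.imwrite("pics/side8f.png",d["color"][:,:,::-1]);cv2.imwrite("pics/side8.png",cv2.resize(d["color"][140:210,330:420,::-1],None,fx=8,fy=8,interpolation=cv2.INTER_CUBIC))
d=optics.camera("scene");a=np.ascontiguousarray(d["color"][:,:,::-1]);cv2.imwrite("pics/scene8f.png",a);crop("pics/scene8.png",a,170,215,260,310,6,.45)
a=cv2.imread("pics/w26.png");crop("pics/w26a.png",a,180,180,450,330,3,.4)
E
```

```text
42.4333 [ 0.5755 -0.15    0.195 ] [7.809e-01 6.247e-01 6.000e-04 2.600e-03] [ 0.7  0.5 -0.8] 0.9795264066290257 joints [-0.34  0.04  1.83 -0.    1.27 -0.12]
```

View pics/w26a.png

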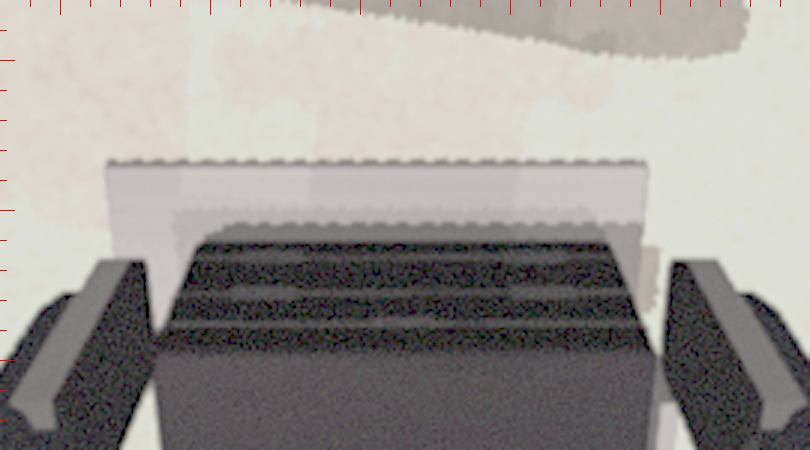

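View pics/side8.png

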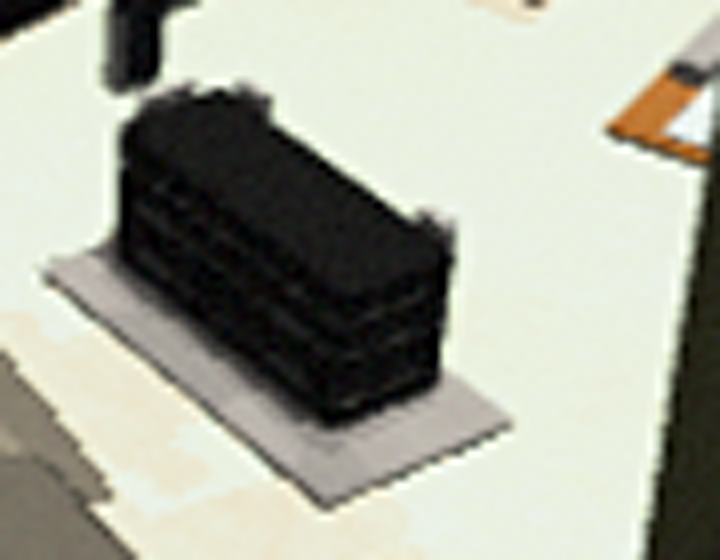

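View pics/scene8.png

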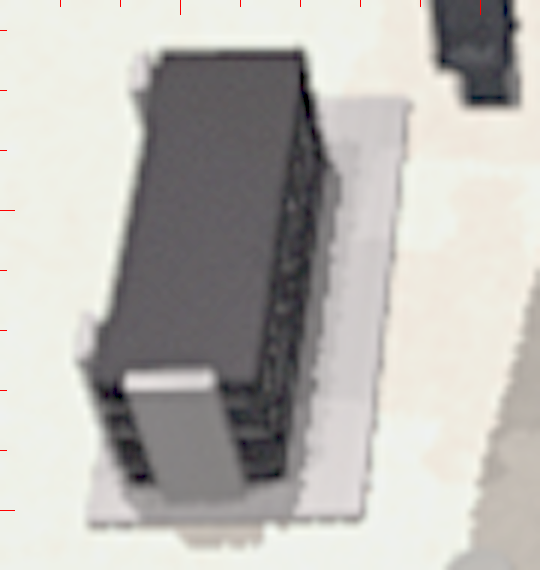

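View pics/scene8f.png

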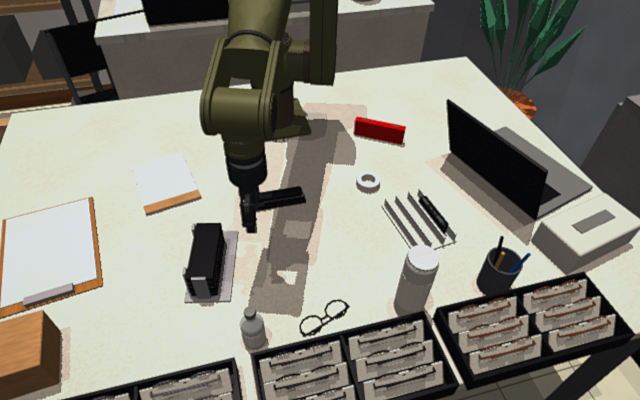

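```bash
python3 -c "
from station import ctrl
print(ctrl.close_job())"
```

```text
the job is handed in; nothing more can be done
None
```

The three large cases are stacked in the stand and the job is handed in, at about 42 s of the 72 s allowed. No verdict came back, so what follows rests on my own checks.

**What I did:**
- **`case_low`:** I gripped it and slid it up to the side stops.
- **`case_flat`:** I laid it on top of `case_low`.
- **`case_rack`:** I lifted it out of the sorter, let it fall flat on the open table from a 60° tilt, picked it up again and laid it on top.
- **Squaring up:** I pushed each layer home with the closed, tilted fingertips, first toward the end stop and then toward the side stops.

**Last checks:**
- **Positions:** Pushed toward the end stop, all three layers stopped within about 0.6 mm of each other. Pushed toward the side stops, they stopped within about 0.3 mm of each other.
- **Pictures:** The final scene, side and wrist pictures show a flat pile with flush edges. The small case and the other things look unmoved.

**Checks that failed or disagreed:**
- **First squaring:** A push with the fingers straight down stalled on the top case and left `case_low` about 2.3 mm short of the end stop, both in the picture and when touched. The tilted push closed that gap.
- **Wrist camera:** Its height reads about 3–5 mm off, so I relied on the push contacts for the final placing rather than on absolute image positions.
- **Forces:** The strongest push read about 35 N along the push and 30 N upward, which is about 46 N in all. That was the fingertips on `case_low`, under the 120 N wrist limit. The 40 N limit covers the arm and gripper body, and I saw no sign of the body touching anything in that push.

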